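Refit the lever of a bench selector valve

ROBOT

A 6-joint arm with a two-finger parallel gripper is mounted at the origin on a cart in front of the work surface, level with it; the furniture and walls round the work are solid. World frame = base frame: x ahead of the robot, y to its left, z up, the work surface at z = 0. Lengths are in m, angles in rad, forces in N, time in s.
With the tool pointing down it reaches from about 0.25 to 0.8 m from the base axis. Payload 3.9 kg.
Tool frame: the origin (TCP) lies midway between the tips of the shut fingers; the grasp point (between the pads) lies 19 mm behind it; z points along the fingers, y is the direction in which the jaws open and shut (so a half turn about z gives the same grasp; the last joint's range is limited). The gripper opens to 85 mm and grips with 20 to 120 N. Pads are 22 mm wide; open, the fingers measure 114 mm over their backs; the gripper's body (76 mm by 85 mm) begins 54 mm behind the grasp point. The pads swing forward as they close: fully open they stand 13 mm farther back than shut.
Start: joints at [-1.249, 0.26, -0.138, 1.173, 0, 1.571], TCP at [0.166, -0.498, 0.231] pointing down, gripper open.
Joint ranges: [-2.78, 2.78], [-0.83, 1.72], [-1.28, 1.37], [-1.9, 2.12], [-1.57, 1.48], [-3.14, 3.14]. Speed limits (rad/s): [2.57, 2.57, 3.14, 3.14, 3.14, 3.14].

INTERFACE

Orientations are given as a 3x3 rotation matrix whose columns are the frame's x, y, z axes.
In Python, from cell import readout, vision, manip, models gives the robot as it stands.
- The arm moves only by the tool apply_moves, never from a script. Its argument "motion" is a list of rows, each a list of 3 entries, a list of its own where there are three numbers: the shift along the tool's x, y, z as a fraction of full scale, then the turn about the tool's z as a fraction of full scale, then the gripper command: -1 is shut, 1 is fully open, values between are in proportion. A call has 1 to 20 rows; each row shifts and turns the commanded pose from where the row before left it, along the tool's axes as they then stand; what a row does not reach is not made up. Full scale, the value 1, is 600 mm for a shift and 2 rad for a turn. A row lasts 1/12 s, in which the tool goes at most 41.7 mm and 7.16 degrees, less where a joint would pass 70% of its speed; a pose out of reach is approached as far as the arm can. A call with a number of a shift or a turn outside -1 to 1 is refused whole. A call with a gripper value outside its range is refused whole. The fingers move at their own pace and stop on an object; "grip_force" is the grip in N (left out, the last holds). Time passes only in rows, so rows that do not move let the fingers close. It gives the time, the measured TCP pose, the force and the opening at its end, in the units of the state.
- readout.read_state(): the state, without advancing time (a new reading comes with each control period).
- vision.snapshot(name): name is "scene" or "top"; returns the picture (480x640x3 uint8, red, green, blue); there is no depth.
- vision.camera_params(name): a dict with "fovy" (degrees; the focal length in pixels is half the picture's height over the tangent of half this angle, whatever the lens; pixels are square), "cx", "cy" (the principal point, pixels), "D" ([k1, k2, p1, p2, k3] as OpenCV has them; the pictures are not rectified), "world_to_cam" (4x4, takes a point from world to camera coordinates). Camera axes: x right, y down, z forward; pixel columns grow to the right and rows downward; lengths in m; the calibration is good to about 2 mm. A picture is of the moment at which its call begins. camera_params takes no time and is no camera call.
- manip.finish_job(): hands the job in, once; it reports no verdict.
Trained networks look in the newest picture that a camera, given by its name, has taken for a name from the list of things; names that differ only in an ending like _2 or _b are one class to them, and where a whole thing is asked for, a point or a joint stands for the part that bears it (a point fixed in the world has none). Each returns a list of dicts, best first, with "conf" (0 to 1); they miss things now and then, are a little off and sometimes report something else, mostly with a low value. They report only what shows in the picture. A call takes as long as a camera call.
- models.regions_of(camera, thing): "region" (480x640 bool, what is visible of it).
- models.pinpoint(camera, thing): "location" ([x, y, z] in m, in world coordinates, good to about 4 mm: a listed point, or the origin of a listed thing).
The state is a dict: "time_s": time; "qpos": joint angles; "dq": joint speeds; "joint_torque": joint torques, N m; "tool_pos": TCP position; "tcp_rot": TCP orientation; "ft_force": force on the tool from outside, world axes, zero at the start; "moment": the same for the moment, N m; "width": opening from 0.0 (shut) to 1.0 (fully open).
Only numpy, scipy, OpenCV 4.12 (cv2) and the standard library are available. Lean on these libraries where they do the work, as an engineer would, in place of code of your own. Each camera call takes 0.05 s, during which the arm holds its last target.

TASK

Put the loose metal lever back on the splined shaft of the tilted selector valve, knob side out: turn it so that its slotted bore matches the splines and slide it fully home on the collar. Then push the small round retaining cap, open side first, over the shaft end until it sits on the lever's hub, and only after that swing the lever all the way round to the stop pin. Leave the lever at the stop with the cap on, and do not push aside or upset the bottle, the timer and the dish.

Things in the scene. Friction and masses are not known exactly. Their poses are not given: they have to be found in the camera images.
- spindle_seat (a point): On the valve's shaft axis at the top face of its collar (diameter 32, 14 high), where the lever's hub rests. z points out along the shaft, 25 degrees from vertical, leaning mostly to the robot's right. Axes turn with the shaft: its three splines are on -x, +y and -y; +x has none, and the fitted lever's arm points along +x. The valve is bolted down; under the collar is a flange, diameter 96.
- spindle_tip (a point): Free end of the steel shaft, on its axis, 46 above spindle_seat; same axes. Round core of diameter 10 up to here (last 3.5 tapered); each of the three splines is 7 wide, reaches 12 from the axis and ends 25 above the seat, the top 3.5 roof-shaped as a lead-in.
- spindle (a joint): Shaft rotation in rad, counterclockwise seen from its free end. Starts between 0 and 0.5; hard stop at 1.5. At 0 the fitted lever points level, roughly to the robot, at 1.5 almost straight down the slope to the right, beside a steel stop pin (8 thick, 40 from the axis) on the flange. Friction of about 0.12 N m holds it where it is left.
- lever_hub (a point): Centre of the underside of the aluminium lever's hub (diameter 36, height 30), on the bore axis; z up, x along the arm. Through bore: middle 12 across, slots 9 wide on -x, +y and -y reaching 13 from the axis; closed towards +x. Lies on the bench, knob up; 0.11 to 0.18 kg. Fitted, this point and its axes coincide with spindle_seat (play about 1 mm a flank).
- lever_arm (a point): Middle of the lever's arm, 38 along +x from the bore axis and 22 above the hub's underside: a good grasp, near the centre of mass. The arm is 14 wide in y and 12 high (16 to 28 above the underside) and runs to 80 from the axis, where the knob stands on a foot boss of diameter 18. Same axes as lever_hub.
- lever_knob (a point): On the axis of the lever's upright round black knob, 80 along +x from the bore axis and 48 above the hub's underside. Diameter 18, from 28 to 62 above the underside. Same axes as lever_hub.
- cap_mid (a point): Centre of the round knurled steel retaining cap, 12 above its underside. Outer diameter 28, height 25, 0.04 kg, blind bore of diameter 13 and depth 17 in the underside; stands on the bench open side down, z up. Seated on the lever's hub it is 42 above spindle_seat along the shaft axis; the shaft end stands 16 out of the hub.
- bottle: Bystander: screw-cap reagent bottle, diameter 58, height 118; origin at the centre of its underside.
- timer: Bystander: flat bench timer, 58 x 68 x 16; origin at the centre of its underside.
- dish: Bystander: round flat dish with lid, diameter 60, height 12; origin at the centre of its underside.

How it is judged:
By the outcome, as a careful person would: the job done as asked, in the order asked, and still so for the second after the job is handed in, with the robot touching nothing.
It also fails if it takes over 69 s, if anything falls off the work surface, if the arm or the gripper's body presses on something with over 40 N, if the wrist force passes 120 N, or if a joint passes its speed limit or range.

## Working session

There is one attempt and no reset: what is moved stays moved. The work goes in short steps, Python scripts to look and compute and a tool call to move; the robot and the scene stay as the last step left them, time stands still between calls to the robot, and variables do not carry over. Pictures are saved under pics/ and viewed, and the job is handed in when it is done.

Besides the shell and the picture viewer there is one more tool, called as name([rows], argument=value, ...), one row to a line, values as JSON. apply_moves: Moves the arm, as the interface text tells. Shift numbers are shares of 600 mm and turn numbers shares of 2 rad, none past 1 either way. Its arguments: {"type":"object","properties":{"motion":{"type":"array"},"grip_force":{"type":"number"}},"required":["motion"]}

```bash
ls -la; mkdir -p pics
cat > h.py <<'E'
import numpy as np, cv2
from cell import readout, vision, manip, models
def K(n):
    p=vision.camera_params(n); f=240/np.tan(np.radians(p['fovy'])/2)
    return np.array([[f,0,p['cx']],[0,f,p['cy']],[0,0,1]]),np.array(p['D'],float),np.array(p['world_to_cam'])
def proj(n,P):
    k,D,T=K(n); P=np.atleast_2d(np.array(P,float))
    r,_=cv2.Rodrigues(T[:3,:3]); return cv2.projectPoints(P,r,T[:3,3],k,D)[0].reshape(-1,2)
def ray(n,uv):
    k,D,T=K(n); x=cv2.undistortPoints(np.array([[uv]],float),k,D)[0,0]
    d=T[:3,:3].T@np.array([x[0],x[1],1]); o=-T[:3,:3].T@T[:3,3]; return o,d/np.linalg.norm(d)
def atz(n,uv,z):
    o,d=ray(n,uv); return o+d*(z-o[2])/d[2]
def snap(n,f):
    im=vision.snapshot(n); cv2.imwrite('pics/'+f,im[:,:,::-1]); return im
E
python3 - <<'E'
from h import *
s=readout.read_state()
for k,v in s.items(): print(k,np.round(v,4))
for n in('scene','top'):
    snap(n,n+'0.png'); k,D,T=K(n); print(n,k[0,0],k[:2,2],D,(-T[:3,:3].T@T[:3,3]).round(3)); print(T.round(3))
    for t in ['spindle_seat','spindle_tip','lever_hub','lever_arm','lever_knob','cap_mid','bottle','timer','dish']:
        print(t,[(np.round(r['location'],4).tolist(),round(r['conf'],2)) for r in models.pinpoint(n,t)][:2])
print(readout.read_state()['time_s'])
E
```

```text
total 12
drwxr-xr-x  3 agent agent 4096 Dec  7 14:37 .
drwxr-xr-x 23 root  root  4096 Dec  7 14:37 ..
drwxr-xr-x  2 agent agent 4096 Dec  7 14:37 pics
time_s 0.0
qpos [-1.249   0.2607 -0.1394  1.1727  0.      1.5708]
dq [-0.0018  0.0002  0.0006 -0.0008  0.0001 -0.0007]
joint_torque [ 6.00000e-04 -4.05677e+01  2.53923e+01  1.87000e-02  2.00000e-04
 -0.00000e+00]
tool_pos [ 0.1658 -0.4974  0.2305]
tcp_rot [[ 9.487e-01  3.163e-01 -6.000e-04]
 [ 3.163e-01 -9.487e-01  1.900e-03]
 [ 0.000e+00 -2.000e-03 -1.000e+00]]
ft_force [-0.4935  0.8876  0.4978]
moment [-0.0235 -0.0226  0.0524]
width 0.9972
scene 553.6294768874843 [319.80179771 236.94915543] [-0.09381831  0.          0.          0.          0.        ] [-0.055 -1.013  0.769]
[[ 0.854 -0.52   0.017 -0.493]
 [-0.234 -0.412 -0.88   0.246]
 [ 0.465  0.748 -0.474  1.147]
 [ 0.     0.     0.     1.   ]]
spindle_seat []
spindle_tip [([0.6766, 0.0342, 0.1377], 0.73), ([0.659, 0.2939, 0.0034], 0.73)]
lever_hub [([0.4591, -0.0771, 0.0026], 0.62)]
lever_arm [([0.4608, -0.0358, 0.0221], 0.91)]
lever_knob [([0.458, 0.0048, 0.0483], 0.8)]
cap_mid [
[... 219 characters left out ...]
5  0.          0.          0.          0.        ] [0.386 0.051 1.486]
[[ 0.023 -1.     0.018  0.016]
 [-0.992 -0.025 -0.128  0.573]
 [ 0.128 -0.014 -0.992  1.425]
 [ 0.     0.     0.     1.   ]]
spindle_seat [([0.6822, 0.052, 0.0965], 0.72)]
spindle_tip [([0.6737, 0.0376, 0.1369], 0.51)]
lever_hub [([0.4542, -0.0729, -0.0018], 0.6)]
lever_arm [([0.4591, -0.0378, 0.0198], 0.75), ([0.6704, 0.0381, 0.1369], 0.48)]
lever_knob [([0.4611, 0.0053, 0.0487], 0.5)]
cap_mid [([0.4556, 0.2459, 0.0128], 0.47), ([0.6725, 0.0388, 0.137], 0.18)]
bottle [([0.6578, 0.2962, 0.0003], 0.83)]
timer [([0.7077, -0.236, -0.0011], 0.58)]
dish [([0.6018, -0.2238, -0.0017], 0.91), ([0.6745, 0.0358, 0.1376], 0.34)]
1.0
```

View pics/scene0.png

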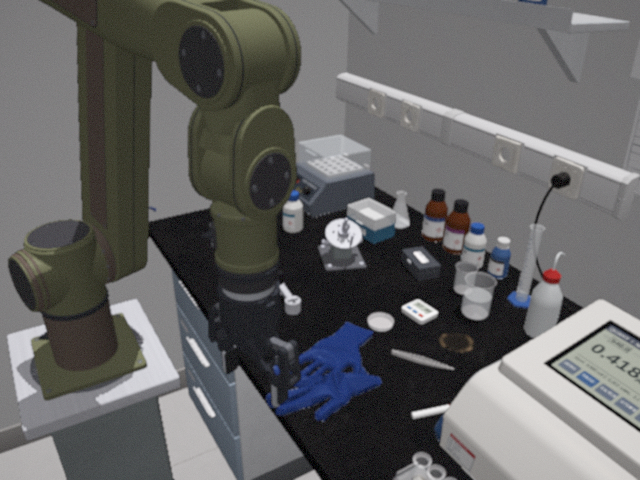

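View pics/top0.png

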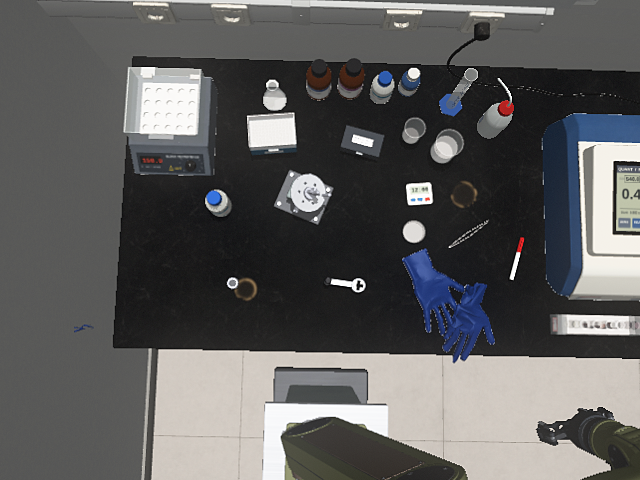

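Run:
```python
import cv2
a=cv2.imread('pics/top0.png')[160:230,265:345]; b=cv2.imread('pics/scene0.png')[205:280,305:385]
c=cv2.imread('pics/top0.png')[262:306,312:384]
cv2.imwrite('pics/vt.png',cv2.resize(a,None,fx=9,fy=9,interpolation=cv2.INTER_CUBIC)[:600])
cv2.imwrite('pics/vs.png',cv2.resize(b,None,fx=8,fy=8,interpolation=cv2.INTER_CUBIC))
cv2.imwrite('pics/lt.png',cv2.resize(c,None,fx=11,fy=11,interpolation=cv2.INTER_CUBIC))
```

```text
(no output)
```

View pics/vt.png

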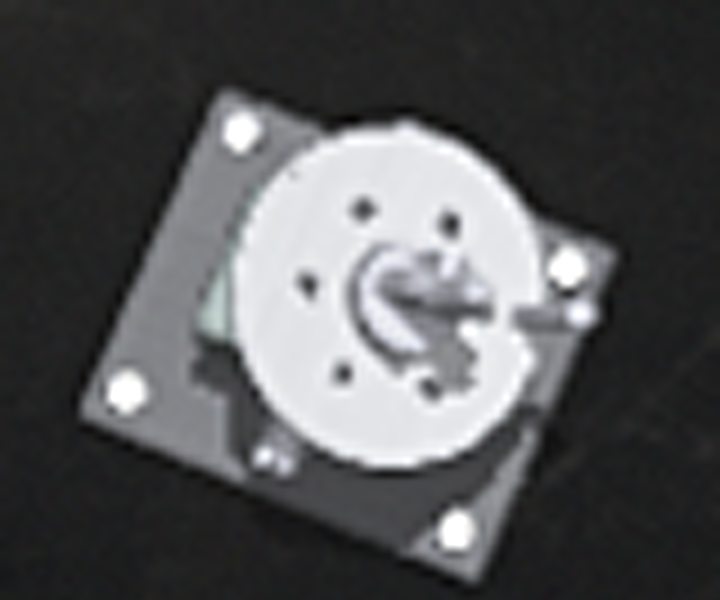

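View pics/vs.png

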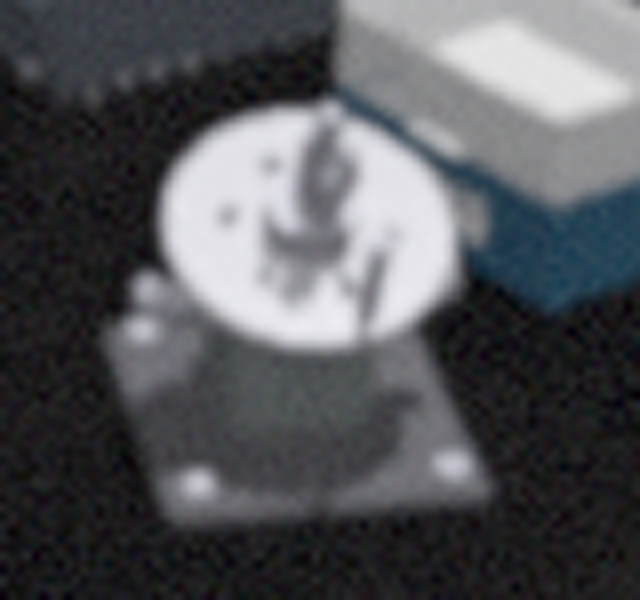

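View pics/lt.png

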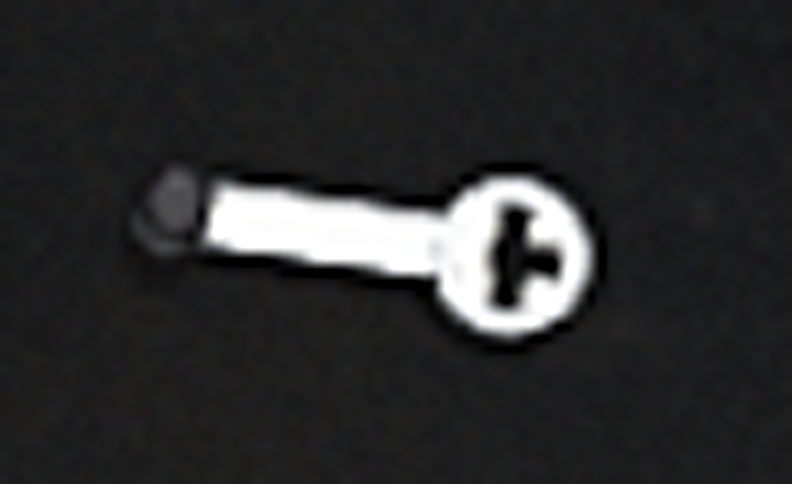

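```bash
cat > fit.py <<'E'
from h import *
from scipy.optimize import least_squares
Z=np.array([0,0,1.])
def frame(al,tilt=np.radians(25)):
    l=np.array([np.cos(al),np.sin(al),0]); z=np.sin(tilt)*l+np.cos(tilt)*Z
    y0=np.cos(tilt)*l-np.sin(tilt)*Z; x0=np.cross(y0,z); return np.stack([x0,y0,z],1)
def rot(R,th): return R@cv2.Rodrigues(np.array([0,0,th]))[0]
C={}
for n,(x0,y0,x1,y1),thr in(('top',(270,165,340,225),195),('scene',(320,214,366,252),175)):
    g=cv2.cvtColor(cv2.imread(f'pics/{n}0.png'),cv2.COLOR_BGR2GRAY)
    m=np.zeros_like(g); m[y0:y1,x0:x1]=(g[y0:y1,x0:x1]>thr)
    nn,l,st,_=cv2.connectedComponentsWithStats(m); i=1+st[1:,4].argmax(); print(n,st[i])
    cs=cv2.findContours((l==i).astype(np.uint8),0,1)[0]; h=cv2.convexHull(max(cs,key=len)).reshape(-1,2).astype(float)
    C[n]=h
def ell(S,al,r=.048,d=-.014):
    F=frame(al); t=np.linspace(0,2*np.pi,180)
    return S+d*F[:,2]+r*(np.cos(t)[:,None]*F[:,0]+np.sin(t)[:,None]*F[:,1])
def res(p):
    o=[]
    for n,h in C.items():
        e=proj(n,ell(p[:3],p[3])).astype(np.float32).reshape(-1,1,2)
        o+=[cv2.pointPolygonTest(e,(float(a),float(b)),True)-0.3 for a,b in h]
    return np.array(o)
if __name__=='__main__':
    for names in (['top','scene'],):
        r=least_squares(res,[.68,.052,.096,np.radians(-111)],loss='soft_l1',f_scale=.5,x_scale=[.01,.01,.01,.1],diff_step=1e-3)
        S=r.x[:3];F=frame(r.x[3]); print(S.round(4),np.degrees(r.x[3]).round(1),'tip',(S+.046*F[:,2]).round(4),'rms',np.sqrt((res(r.x)**2).mean()))
        print(res(r.x).round(1)); print(F.round(3))
        np.save('v.npy',r.x)
E
python3 fit.py
```

```text
top [291 174  34  38 806]
scene [326 219  36  29 640]
[0.6836 0.0553 0.094 ] -115.3 tip [0.6753 0.0378 0.1357] rms 0.27109454524104165
[-0.1  0.3  0.1  0.1 -0.  -0.2  0.9  0.  -0.  -0.1 -0.1 -0.   0.   0.4
  0.4  0.4 -0.1 -0.1 -0.  -0.2 -0.1  0.1  0.4  0.  -0.2  0.  -0.1 -0.2
 -0.2 -0.3 -0.3 -0.4 -0.3 -0.2 -0.4  0.  -0.4 -0.3 -0.3 -0.2 -0.2 -0.1
 -0.2 -0.4 -0.4 -0.3 -0.3 -0.4]
[[-0.904 -0.387 -0.18 ]
 [ 0.427 -0.82  -0.382]
 [ 0.    -0.423  0.906]]
```

```bash
cat > ov.py <<'E'
from fit import *
def overlay(n,img,p,th,box,s,fn):
    x0,y0,x1,y1=box; im=cv2.resize(img[y0:y1,x0:x1],None,fx=s,fy=s,interpolation=cv2.INTER_CUBIC)
    S=p[:3];F=rot(frame(p[3]),th)
    def L(P,c):
        q=proj(n,S+np.array(P)@F.T); q=((q-[x0,y0]+.5)*s).astype(np.int32); cv2.polylines(im,[q],False,c,1,cv2.LINE_AA)
    for k,c in((np.pi,(0,0,255)),(np.pi/2,(0,200,0)),(-np.pi/2,(255,80,0))):
        a=np.array([np.cos(k),np.sin(k),0]);b=np.array([-a[1],a[0],0])
        z=np.array([0,0,1.])
        for s_ in(-.0035,.0035): L([a*.012+b*s_,a*.012+b*s_+.0215*z],c)
        L([a*.012-b*.0035+.0215*z,a*.012+.025*z,a*.012+b*.0035+.0215*z],c); L([a*.012+.025*z,a*.005+.025*z],c)
    t=np.linspace(0,2*np.pi,40)
    L(np.stack([.005*np.cos(t),.005*np.sin(t),0*t+.046],1),(0,255,255))
    L(np.stack([.016*np.cos(t),.016*np.sin(t),0*t],1),(255,0,255))
    return im
if __name__=='__main__':
    p=np.load('v.npy')
    for n,box,s in(('top',(293,178,328,208),11),('scene',(325,212,365,242),9)):
        img=cv2.imread(f'pics/{n}0.png'); rows=[]
        ims=[overlay(n,img,p,th,box,s,None) for th in(0,.25,.5)]
        x0,y0,x1,y1=box; raw=cv2.resize(img[y0:y1,x0:x1],None,fx=s,fy=s,interpolation=cv2.INTER_CUBIC)
        g=np.vstack([np.hstack([raw,ims[0]]),np.hstack(ims[1:])]); cv2.imwrite(f'pics/ov_{n}.png',g); print(g.shape)
E
python3 ov.py
```

```text
top [291 174  34  38 806]
scene [326 219  36  29 640]Traceback (most recent call last):
  File "ov.py", line 20, in <module>
    ims=[overlay(n,img,p,th,box,s,None) for th in(0,.25,.5)]
         ~~~~~~~^^^^^^^^^^^^^^^^^^^^^^^
  File "ov.py", line 4, in overlay
    S=p[:3];F=rot(frame(p[3]),th)
              ~~~^^^^^^^^^^^^^^^^
  File "fit.py", line 7, in rot
    def rot(R,th): return R@cv2.Rodrigues(np.array([0,0,th]))[0]
                            ~~~~~~~~~~~~~^^^^^^^^^^^^^^^^^^^^
cv2.error: OpenCV(4.12.0) /io/opencv/modules/calib3d/src/calibration_base.cpp:151: error: (-210:Unsupported format or combination of formats) The matrices must have 32f or 64f data type in function 'Rodrigues'
```

```bash
sed -i 's/np.array(\[0,0,th\])/np.array([0,0,float(th)])/' fit.py; python3 ov.py
```

```text
top [291 174  34  38 806]
scene [326 219  36  29 640]
(660, 770, 3)
(540, 720, 3)
```

View pics/ov_top.png

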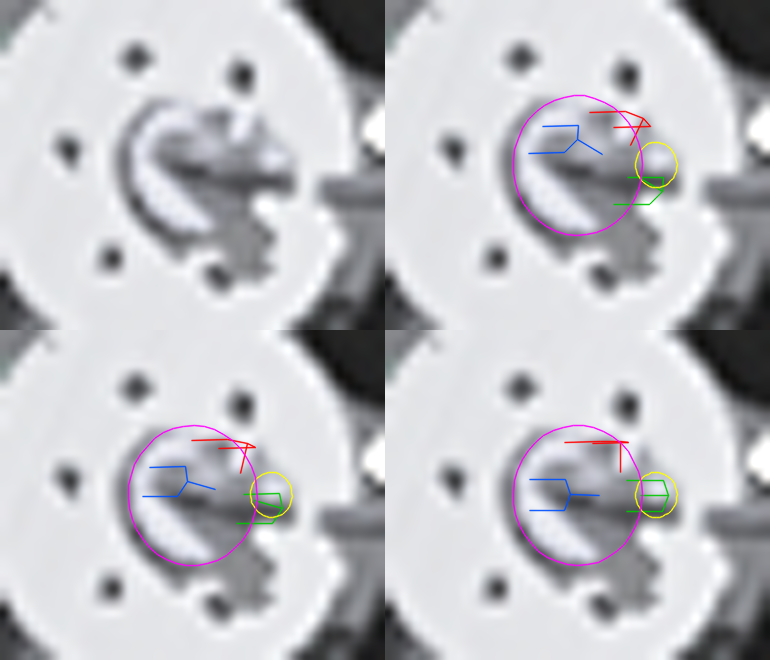

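View pics/ov_scene.png

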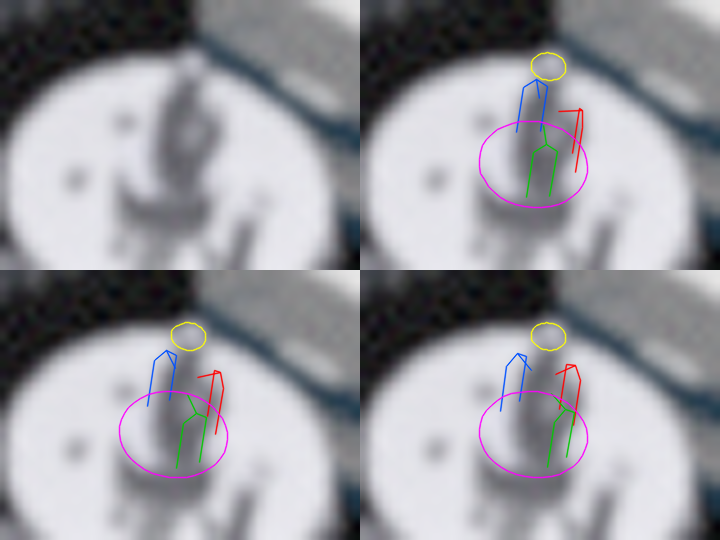

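```bash
cat > sil.py <<'E'
from fit import *
def silh(n,p,th,box,s):
    x0,y0,x1,y1=box; m=np.zeros(((y1-y0)*s,(x1-x0)*s),np.uint8)
    S=p[:3];F=rot(frame(p[3]),th)
    def H(P):
        q=proj(n,S+np.array(P)@F.T); q=((q-[x0,y0]+.5)*s).astype(np.int32); cv2.fillPoly(m,[cv2.convexHull(q)],255)
    t=np.linspace(0,2*np.pi,24); c=np.stack([np.cos(t),np.sin(t)],1)
    H([[.005*a,.005*b,0] for a,b in c]+[[.005*a,.005*b,.0425] for a,b in c]+[[.0035*a,.0035*b,.046] for a,b in c])
    for k in(np.pi,np.pi/2,-np.pi/2):
        a=np.array([np.cos(k),np.sin(k),0]);b=np.array([-a[1],a[0],0]);z=np.array([0,0,1.])
        H([r*a+w*b+h*z for r in(0,.012) for w in(-.0035,.0035) for h in(0,.0215)]+[r*a+.025*z for r in(0,.012)])
    return m
if __name__=='__main__':
    p=np.load('v.npy')
    acc={}
    for n in('scene','top'):
        acc[n]=np.mean([vision.snapshot(n).astype(float) for _ in range(4)],0)[:,:,::-1].astype(np.uint8); cv2.imwrite(f'pics/avg_{n}.png',acc[n])
    for n,box,s in(('scene',(334,213,360,237),10),('top',(298,183,324,207),10)):
        x0,y0,x1,y1=box; raw=cv2.resize(acc[n][y0:y1,x0:x1],None,fx=s,fy=s,interpolation=cv2.INTER_CUBIC); ims=[raw]
        for th in(0,.12,.25,.37,.5):
            im=raw.copy(); cs=cv2.findContours(silh(n,p,th,box,s),0,1)[0]; cv2.drawContours(im,cs,-1,(0,0,255),1); ims.append(im)
        cv2.imwrite(f'pics/sil_{n}.png',np.vstack([np.hstack(ims[:3]),np.hstack(ims[3:])]))
E
python3 sil.py
```

```text
top [291 174  34  38 806]
scene [326 219  36  29 640]
```

View pics/sil_scene.png

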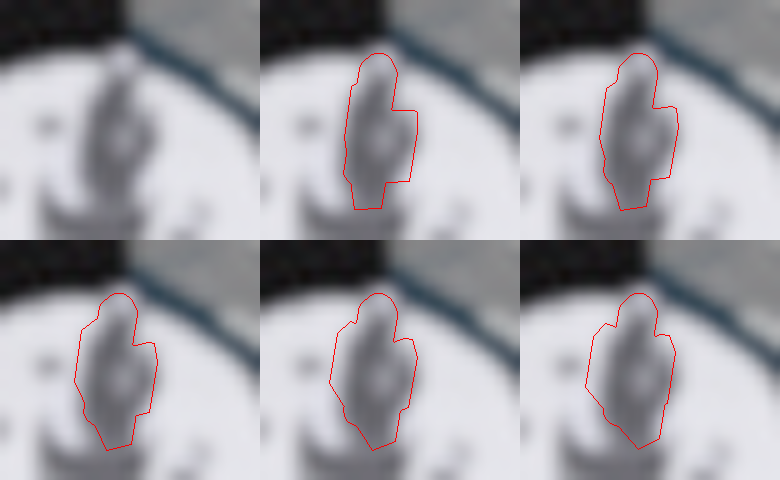

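View pics/sil_top.png

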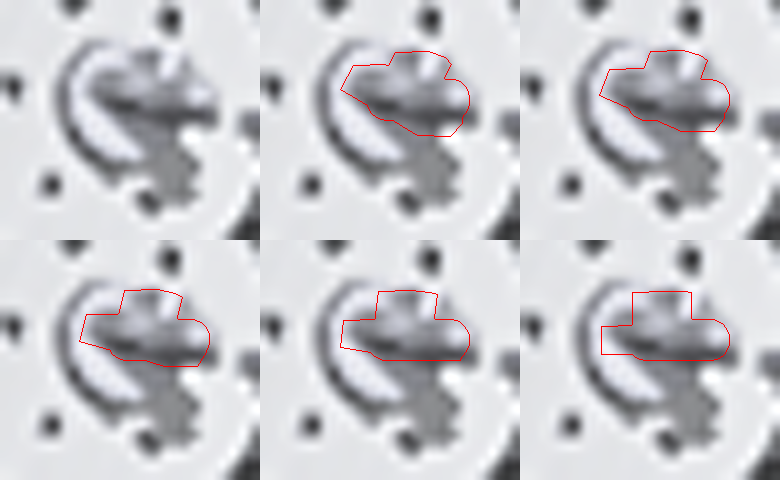

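```bash
cat > plan.py <<'E'
from h import *
def plan(goal,turn=0,n=None,grip=1,settle=0,rel=False,start=None):
    s=readout.read_state(); p=np.array(start[0] if start else s['tool_pos']); R=np.array(start[1] if start else s['tcp_rot'])
    goal=np.array(goal,float)+(p if rel else 0); d=goal-p
    n=n or int(np.ceil(max(np.linalg.norm(d)/.0405,abs(turn)/.122,1)))
    rows=[]; tt=0
    for i in range(n):
        want=p+(goal-p)/(n-i); f=np.round(R.T@(want-p)/.6,3)+0.; p=p+R@f*.6
        t=round((turn-tt)/(n-i)/2,3)+0.; tt+=2*t; R=R@cv2.Rodrigues(np.array([0,0,2*t]))[0]
        rows.append([f.tolist(),t,grip])
    rows+=[[[0,0,0],0,grip]]*settle
    print(str(rows).replace(' ','')); print('end',p.round(4),'yaw_y',np.degrees(np.arctan2(R[1,1],R[0,1])).round(1),'rows',len(rows))
    return p,R
def st():
    s=readout.read_state(); R=np.array(s['tcp_rot'])
    print('t',s['time_s'],'q',np.round(s['qpos'],3),'p',np.round(s['tool_pos'],4),'F',np.round(s['ft_force'],1),'w',round(s['width'],3),'tz',R[:,2].round(3),'ty',R[:,1].round(3),'az',np.degrees(np.arctan2(R[1,1],R[0,1])).round(1))
E
python3 - <<'E'
from plan import *
h=atz('top',(358.2,285.4),.030); a=atz('top',(330.6,281.5),.028); print(h,a)
d=a-h; print(np.degrees(np.arctan2(d[1],d[0])))
for n in('top','scene'):
  print([ (n,t,proj(n,P).round(1).tolist()) for t,P in(('hub',h),('arm',[.460,-.037,.022]))])
print(a-h, h+38e-3*d/np.hypot(d[0],d[1]))
plan([.461,-.036,.10],-1.21)
E
```

```text
[ 0.45575403 -0.07515182  0.03      ] [ 0.4642368  -0.00355612  0.028     ]
83.24301255511666
[('top', 'hub', [[358.2, 285.4]]), ('top', 'arm', [[343.3, 283.6]])]
[('scene', 'hub', [[292.1, 298.9]]), ('scene', 'arm', [[286.0, 293.3]])]
[ 0.00848276  0.07159571 -0.002     ] [ 0.46022505 -0.03741577  0.02894586]
[[[0.051,-0.041,0.016],-0.043,1],[[0.054,-0.037,0.016],-0.043,1],[[0.057,-0.032,0.016],-0.043,1],[[0.059,-0.027,0.016],-0.043,1],[[0.062,-0.021,0.015],-0.043,1],[[0.063,-0.016,0.016],-0.043,1],[[0.064,-0.011,0.015],-0.043,1],[[0.065,-0.005,0.016],-0.043,1],[[0.065,0.0,0.015],-0.044,1],[[0.065,0.006,0.016],-0.043,1],[[0.064,0.012,0.015],-0.044,1],[[0.063,0.018,0.016],-0.043,1],[[0.061,0.023,0.015],-0.044,1],[[0.06,0.028,0.016],-0.043,1]]
end [ 0.4611 -0.0358  0.0999] yaw_y -2.2 rows 14
```

```bash
python3 -c "
from plan import *
plan([.4605,-.037,.10],-1.145)"
```

```text
[[[0.051,-0.041,0.016],-0.041,1],[[0.054,-0.037,0.016],-0.041,1],[[0.057,-0.032,0.016],-0.041,1],[[0.059,-0.027,0.016],-0.041,1],[[0.061,-0.023,0.015],-0.041,1],[[0.063,-0.017,0.016],-0.041,1],[[0.064,-0.012,0.015],-0.041,1],[[0.065,-0.007,0.016],-0.041,1],[[0.065,-0.002,0.015],-0.041,1],[[0.065,0.004,0.016],-0.041,1],[[0.064,0.009,0.015],-0.041,1],[[0.063,0.014,0.016],-0.041,1],[[0.062,0.019,0.015],-0.04,1],[[0.061,0.024,0.016],-0.041,1]]
end [ 0.4603 -0.0369  0.0999] yaw_y -5.9 rows 14
```

apply_moves([
  [[0.051,-0.041,0.016],-0.041,1],
  [[0.054,-0.037,0.016],-0.041,1],
  [[0.057,-0.032,0.016],-0.041,1],
  [[0.059,-0.027,0.016],-0.041,1],
  [[0.061,-0.023,0.015],-0.041,1],
  [[0.063,-0.017,0.016],-0.041,1],
  [[0.064,-0.012,0.015],-0.041,1],
  [[0.065,-0.007,0.016],-0.041,1],
  [[0.065,-0.002,0.015],-0.041,1],
  [[0.065,0.004,0.016],-0.041,1],
  [[0.064,0.009,0.015],-0.041,1],
  [[0.063,0.014,0.016],-0.041,1],
  [[0.062,0.019,0.015],-0.04,1],
  [[0.061,0.024,0.016],-0.041,1],
  [[0,0,0],0,1],
])

```text
time_s: 2.65
tool_pos: [0.464, -0.0316, 0.0989]
tcp_rot: [[0.093, 0.996, 0.003], [0.996, -0.093, 0.003], [0.003, 0.002, -1.0]]
ft_force: [-0.3, 0.2, -0.9]
width: 0.998
```

```bash
python3 -c "
from plan import *
st()
plan([.4602,-.0372,.004],0,n=4,settle=2)"
```

```text
t 2.65 q [-0.07   0.26  -0.514  0.795  0.003  1.594] p [ 0.464  -0.0316  0.0989] F [-0.3  0.2 -0.9] w 0.998 tz [ 0.003  0.003 -1.   ] ty [ 0.996 -0.093  0.002] az -5.3
[[[-0.003,-0.001,0.04],0.0,1],[[-0.002,-0.002,0.039],0.0,1],[[-0.003,-0.001,0.04],0.0,1],[[-0.002,-0.002,0.039],0.0,1],[[0,0,0],0,1],[[0,0,0],0,1]]
end [ 0.4601 -0.037   0.0041] yaw_y -5.3 rows 6
```

apply_moves([
  [[-0.003,-0.001,0.04],0,1],
  [[-0.002,-0.002,0.039],0,1],
  [[-0.003,-0.001,0.04],0,1],
  [[-0.002,-0.002,0.039],0,1],
  [[0,0,0],0,1],
])

```text
time_s: 3.07
tool_pos: [0.4523, -0.0426, 0.0019]
tcp_rot: [[0.104, 0.995, -0.007], [0.995, -0.104, 0.0], [-0.0, -0.007, -1.0]]
ft_force: [-1.7, -0.1, 0.0]
width: 1.0
```

apply_moves([
  [[0,0,0.0],0,1],
  [[0,0,0],0,1],
  [[0,0,0],0,1],
])

```text
time_s: 3.32
tool_pos: [0.4577, -0.0428, 0.0066]
tcp_rot: [[0.103, 0.995, 0.003], [0.995, -0.103, -0.0], [0.0, 0.003, -1.0]]
ft_force: [0.9, -0.5, -0.1]
width: 0.997
```

```bash
python3 -c "
from plan import *
st()
snap('top','t1.png');snap('scene','s1.png')
a=cv2.imread('pics/t1.png')[240:320,290:400];b=cv2.imread('pics/s1.png')[230:340,220:380]
cv2.imwrite('pics/t1c.png',cv2.resize(a,None,fx=5,fy=5));cv2.imwrite('pics/s1c.png',cv2.resize(b,None,fx=5,fy=5))"
```

```text
t 3.3167 q [-0.093  0.373 -0.653  0.542  0.     1.581] p [ 0.4577 -0.0428  0.0066] F [ 0.9 -0.5 -0.1] w 0.997 tz [ 0.003 -0.    -1.   ] ty [ 0.995 -0.103  0.003] az -5.9
```

View pics/t1c.png

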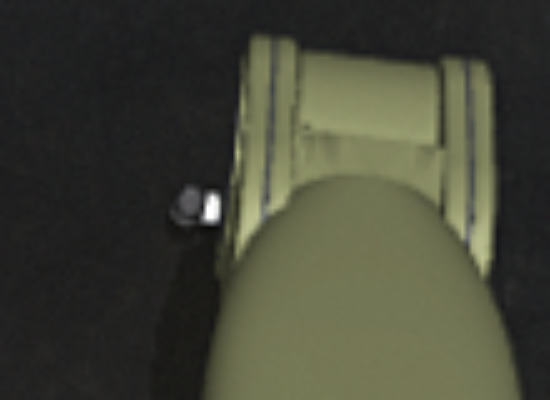

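View pics/s1c.png

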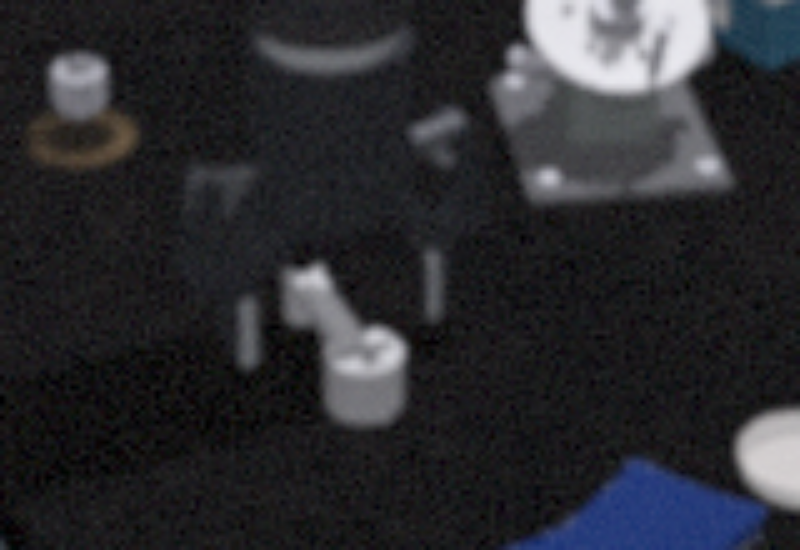

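apply_moves([
  [[0.009,0.004,0.003],0,1],
  [[0,0,0],0,0],
  [[0,0,0],0,-1],
  [[0,0,0],0,-1],
  [[0,0,0],0,-1],
  [[0,0,0],0,-1],
  [[0,0,0],0,-1],
], grip_force=60)

```text
time_s: 4.0
tool_pos: [0.4592, -0.0374, 0.0034]
tcp_rot: [[0.103, 0.995, 0.0], [0.995, -0.103, -0.0], [-0.0, 0.0, -1.0]]
ft_force: [-3.0, -0.6, 17.4]
width: 0.149
```

```bash
python3 -c "
from plan import *
st()"
```

```text
t 4.0 q [-0.081  0.381 -0.651  0.538 -0.     1.593] p [ 0.4592 -0.0374  0.0034] F [-3.  -0.6 17.4] w 0.149 tz [ 0. -0. -1.] ty [ 0.995 -0.103  0.   ] az -5.9
```

apply_moves([
  [[0,0,-0.03],0,-1],
  [[0,0,-0.065],0,-1],
  [[0,0,-0.065],0,-1],
  [[0,0,-0.065],0,-1],
  [[0.038,-0.028,-0.046],0,-1],
  [[0.038,-0.028,-0.046],0,-1],
  [[0.038,-0.028,-0.046],0,-1],
  [[0.038,-0.028,-0.046],0,-1],
  [[0.038,-0.028,-0.046],0,-1],
  [[0.038,-0.028,-0.046],0,-1],
  [[0.038,-0.028,-0.046],0,-1],
  [[0.038,-0.028,-0.046],0,-1],
  [[0.038,-0.028,-0.046],0,-1],
  [[0.038,-0.028,-0.046],0,-1],
  [[0.038,-0.028,-0.046],0,-1],
  [[0.038,-0.028,-0.046],0,-1],
  [[0.038,-0.028,-0.046],0,-1],
  [[0.038,-0.028,-0.046],0,-1],
])

```text
time_s: 5.5
tool_pos: [0.2567, 0.305, 0.5259]
tcp_rot: [[0.103, 0.995, 0.0], [0.995, -0.103, -0.0], [-0.0, 0.0, -1.0]]
ft_force: [0.9, -0.0, -0.7]
width: 0.151
```

```bash
python3 -c "
from plan import *
st()"
```

```text
t 5.5 q [ 0.871  0.096  0.431  1.907 -0.     2.545] p [0.2567 0.305  0.5259] F [ 0.9 -0.  -0.7] w 0.151 tz [ 0. -0. -1.] ty [ 0.995 -0.103  0.   ] az -5.9
```

apply_moves([
  [[0.027,-0.051,-0.03],0,-1],
  [[0.027,-0.051,-0.03],0,-1],
  [[0.027,-0.051,-0.03],0,-1],
  [[0,0,-0.06],0,-1],
  [[0,0,-0.06],0,-1],
  [[0,0,-0.06],0,-1],
  [[0,0,-0.06],0,-1],
  [[0,0,0],0,-1],
])

```text
time_s: 6.17
tool_pos: [0.1636, 0.3434, 0.6235]
tcp_rot: [[0.103, 0.994, 0.043], [0.99, -0.106, 0.09], [0.094, 0.033, -0.995]]
ft_force: [-0.2, -0.3, -0.5]
width: 0.152
```

```bash
python3 -c "
from plan import *
st()"
```

```text
t 6.1667 q [ 1.126  0.114  0.761  2.117 -0.     2.802] p [0.1636 0.3434 0.6235] F [-0.2 -0.3 -0.5] w 0.152 tz [ 0.043  0.09  -0.995] ty [ 0.994 -0.106  0.033] az -6.1
```

apply_moves([
  [[0,0,-0.06],0,-1],
  [[0,0,-0.06],0,-1],
  [[0,0,-0.06],0,-1],
  [[0,0,-0.06],0,-1],
  [[0,0,-0.06],0,-1],
  [[0,0,0],0,-1],
])

```text
time_s: 6.67
tool_pos: [0.1491, 0.3143, 0.6678]
tcp_rot: [[0.093, 0.991, 0.096], [0.973, -0.111, 0.202], [0.211, 0.075, -0.975]]
ft_force: [0.5, -0.2, -0.7]
width: 0.151
```

```bash
python3 -c "
from plan import *
st()"
```

```text
t 6.6667 q [ 1.128  0.026  0.799  2.117 -0.     2.802] p [0.1491 0.3143 0.6678] F [ 0.5 -0.2 -0.7] w 0.151 tz [ 0.096  0.202 -0.975] ty [ 0.991 -0.111  0.075] az -6.4
```

apply_moves([
  [[0,0,-0.068],0,-1],
  [[0,0,-0.068],0,-1],
  [[0,0,-0.068],0,-1],
  [[0,0,-0.068],0,-1],
  [[0,0,-0.068],0,-1],
  [[0,0,-0.068],0,-1],
  [[0,0,-0.068],0,-1],
  [[0,0,0],0,-1],
])

```text
time_s: 7.33
tool_pos: [0.1186, 0.2503, 0.7309]
tcp_rot: [[0.067, 0.982, 0.176], [0.92, -0.129, 0.371], [0.387, 0.137, -0.912]]
ft_force: [0.1, -0.6, -0.3]
width: 0.148
```

```bash
python3 -c "
from plan import *
st()"
```

```text
t 7.3333 q [ 1.128 -0.128  0.841  2.117 -0.     2.802] p [0.1186 0.2503 0.7309] F [ 0.1 -0.6 -0.3] w 0.148 tz [ 0.176  0.371 -0.912] ty [ 0.982 -0.129  0.137] az -7.5
```

```bash
cat > tgt.py <<'E'
from plan import *
from fit import frame,rot
HUB=np.array([-.038,0,.0034])
def target(d,th=.13,p=None,hub=HUB):
    p=np.load('v.npy') if p is None else p
    F=rot(frame(p[3]),th); R=np.stack([F[:,0],-F[:,1],-F[:,2]],1)
    return p[:3]+d*F[:,2]-R@hub,R
def turn_to(Rt):
    R=np.array(readout.read_state()['tcp_rot']); M=R.T@Rt; return np.arctan2(M[1,0],M[0,0]),np.degrees(np.arccos(R[:,2]@Rt[:,2]))
E
python3 - <<'E'
from tgt import *
P,R=target(.09); t=turn_to(R); print(P,R.round(3),t)
plan(P,t[0])
E
```

```text
top [291 174  34  38 806]
scene [326 219  36  29 640]
[0.63076531 0.03169326 0.17654639] [[-0.947  0.266  0.18 ]
 [ 0.317  0.868  0.382]
 [-0.055  0.419 -0.906]] (np.float64(-1.3625215048630226), np.float64(0.7698789550804893))
[[[-0.032,0.038,0.043],np.float64(-0.034),1],[[-0.034,0.036,0.043],np.float64(-0.034),1],[[-0.037,0.033,0.043],np.float64(-0.034),1],[[-0.039,0.031,0.043],np.float64(-0.034),1],[[-0.041,0.028,0.043],np.float64(-0.034),1],[[-0.043,0.025,0.043],np.float64(-0.034),1],[[-0.044,0.022,0.043],np.float64(-0.034),1],[[-0.046,0.019,0.043],np.float64(-0.034),1],[[-0.047,0.016,0.043],np.float64(-0.034),1],[[-0.048,0.013,0.043],np.float64(-0.034),1],[[-0.048,0.01,0.043],np.float64(-0.034),1],[[-0.049,0.006,0.043],np.float64(-0.034),1],[[-0.049,0.003,0.043],np.float64(-0.034),1],[[-0.049,0.0,0.043],np.float64(-0.034),1],[[-0.049,-0.004,0.043],np.float64(-0.034),1],[[-0.049,-0.007,0.042],np.float64(-0.034),1],[[-0.048,-0.011,0.043],np.float64(-0.034),1],[[-0.048,-0.014,0.042],np.float64(-0.034),1],[[-0.047,-0.017,0.043],np.float64(-0.035),1],[[-0.045,-0.02,0.042],np.float64(-0.034),1]]
end [0.6306 0.0314 0.1766] yaw_y 72.9 rows 20
```

apply_moves([
  [[-0.032,0.038,0.043],-0.034,-1],
  [[-0.034,0.036,0.043],-0.034,-1],
  [[-0.037,0.033,0.043],-0.034,-1],
  [[-0.039,0.031,0.043],-0.034,-1],
  [[-0.041,0.028,0.043],-0.034,-1],
  [[-0.043,0.025,0.043],-0.034,-1],
  [[-0.044,0.022,0.043],-0.034,-1],
  [[-0.046,0.019,0.043],-0.034,-1],
  [[-0.047,0.016,0.043],-0.034,-1],
  [[-0.048,0.013,0.043],-0.034,-1],
  [[0,0,0],0,-1],
])

```text
time_s: 8.25
tool_pos: [0.3535, 0.1401, 0.4566]
tcp_rot: [[-0.524, 0.836, 0.162], [0.821, 0.446, 0.356], [0.225, 0.319, -0.921]]
ft_force: [-1.1, 0.5, -1.9]
width: 0.149
```

```bash
sed -i 's/round((turn/round(float(turn/;s/(n-i)\/2,3)+0\./(n-i)\/2),3)+0./' plan.py; sed -i 's/float(turn-tt)\/(n-i)\/2)/float((turn-tt)\/(n-i)\/2)/' plan.py
python3 - <<'E'
from tgt import *
st(); P,R=target(.09); t=turn_to(R); print(t)
plan(P,t[0],grip=-1)
E
```

```text
top [291 174  34  38 806]
scene [326 219  36  29 640]
t 8.25 q [ 0.087 -0.179 -0.093  1.451  0.347  1.164] p [0.3535 0.1401 0.4566] F [-1.1  0.5 -1.9] w 0.149 tz [ 0.162  0.356 -0.921] ty [0.836 0.446 0.319] az 28.1
(np.float64(-0.7315797301304235), np.float64(2.028235870061443))
[[[-0.045,0.014,0.04],-0.033,-1],[[-0.046,0.011,0.04],-0.033,-1],[[-0.047,0.008,0.04],-0.033,-1],[[-0.047,0.005,0.04],-0.033,-1],[[-0.047,0.002,0.04],-0.033,-1],[[-0.047,-0.001,0.04],-0.033,-1],[[-0.047,-0.004,0.04],-0.034,-1],[[-0.047,-0.007,0.04],-0.033,-1],[[-0.046,-0.01,0.04],-0.034,-1],[[-0.045,-0.014,0.04],-0.033,-1],[[-0.045,-0.016,0.04],-0.034,-1]]
end [0.631  0.0319 0.1767] yaw_y 72.8 rows 11
```

Tilt persists when commanded away from the limit. Continue to the pre-insertion pose.

apply_moves([
  [[-0.045,0.014,0.04],-0.033,-1],
  [[-0.046,0.011,0.04],-0.033,-1],
  [[-0.047,0.008,0.04],-0.033,-1],
  [[-0.047,0.005,0.04],-0.033,-1],
  [[-0.047,0.002,0.04],-0.033,-1],
  [[-0.047,-0.001,0.04],-0.033,-1],
  [[-0.047,-0.004,0.04],-0.033,-1],
  [[-0.047,-0.007,0.04],-0.033,-1],
  [[-0.046,-0.01,0.04],-0.034,-1],
  [[-0.045,-0.014,0.04],-0.033,-1],
  [[-0.045,-0.016,0.04],-0.034,-1],
  [[0,0,0],0,-1],
  [[0,0,0],0,-1],
  [[0,0,0],0,-1],
])

```text
time_s: 9.42
tool_pos: [0.6322, 0.0369, 0.1867]
tcp_rot: [[-0.948, 0.269, 0.169], [0.313, 0.879, 0.361], [-0.052, 0.395, -0.917]]
ft_force: [-0.2, -0.8, -1.1]
width: 0.15
```

Run:
```python
from tgt import *
st(); P,R=target(.09); t=turn_to(R); print(t,P)
s=readout.read_state(); Rr=np.array(s['tcp_rot']); hub=np.array(s['tool_pos'])+Rr@HUB
v=np.load('v.npy'); F=frame(v[3]); print('hub pred',hub,'off in shaft frame',F.T@(hub-v[:3]))
for n in('top','scene'):
    snap(n,n+'2.png')
    for t in('lever_hub','lever_knob','lever_arm'): print(n,t,[(np.round(r['location'],4).tolist(),round(r['conf'],2)) for r in models.pinpoint(n,t)][:2])
a=cv2.imread('pics/top2.png')[150:240,255:375];b=cv2.imread('pics/scene2.png')[150:270,260:400]
cv2.imwrite('pics/t2c.png',cv2.resize(a,None,fx=6,fy=6));cv2.imwrite('pics/s2c.png',cv2.resize(b,None,fx=5,fy=5))
print('pred knob',np.array(s['tool_pos'])+Rr@(HUB+[.08,0,-.048]))
```

```text
top [291 174  34  38 806]
scene [326 219  36  29 640]
t 9.4167 q [-0.135  0.371 -0.169  0.902  0.39   0.198] p [0.6322 0.0369 0.1867] F [-0.2 -0.8 -1.1] w 0.15 tz [ 0.169  0.361 -0.917] ty [0.269 0.879 0.395] az 73.0
(np.float64(0.002689854254864269), np.float64(1.5306601121345027)) [0.63076531 0.03169326 0.17654639]
hub pred [0.66880856 0.02618943 0.18553328] off in shaft frame [ 0.00092727 -0.00908009  0.09678473]
top lever_hub [([0.6679, 0.0259, 0.1874], 0.63)]
top lever_knob [([0.5827, 0.032, 0.2236], 0.54)]
top lever_arm [([0.6273, 0.0288, 0.2063], 0.71)]
scene lever_hub [([0.671, 0.0278, 0.1871], 0.62)]
scene lever_knob [([0.5872, 0.0313, 0.2252], 0.61)]
scene lever_arm [([0.6289, 0.0308, 0.2027], 0.6)]
pred knob [0.58482943 0.033922   0.22542955]
```

View pics/t2c.png

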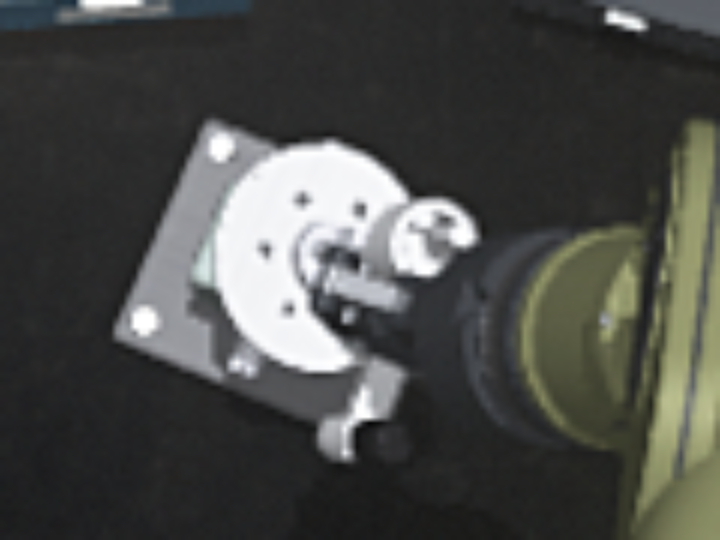

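View pics/s2c.png

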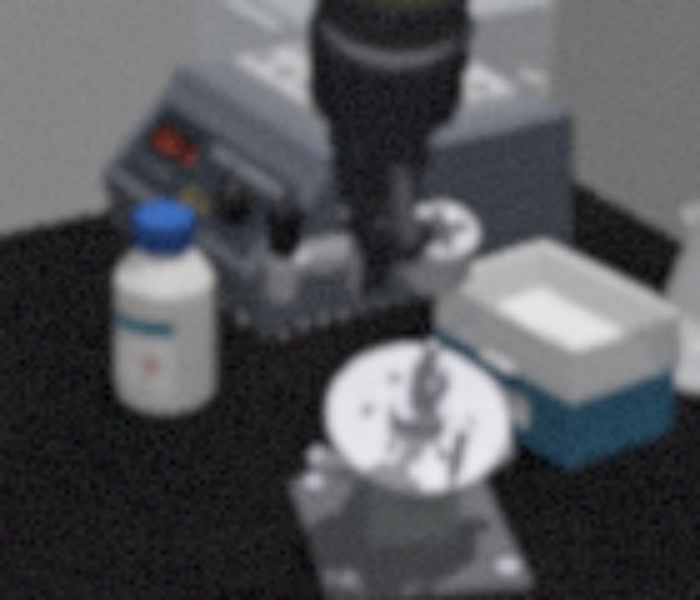

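```bash
cat >> tgt.py <<'E'
def hubstate(hub=HUB):
    s=readout.read_state(); Rr=np.array(s['tcp_rot']); h=np.array(s['tool_pos'])+Rr@hub
    v=np.load('v.npy'); F=frame(v[3]); return F.T@(h-v[:3]),F,Rr
def movehub(off,n=None,settle=3,grip=-1,turn=0,hub=HUB):
    """off: wanted hub position in shaft frame (theta0 axes)"""
    o,F,R=hubstate(hub); print('now',o.round(4)); plan(F@(np.array(off)-o),turn,n=n,rel=True,grip=grip,settle=settle)
E
python3 - <<'E'
from tgt import *
movehub([0,0,.056])
E
```

```text
top [291 174  34  38 806]
scene [326 219  36  29 640]
now [ 0.0003 -0.0097  0.0981]
[[[0.001,-0.007,0.035],0.0,-1],[[0.001,-0.007,0.036],0.0,-1],[[0,0,0],0,-1],[[0,0,0],0,-1],[[0,0,0],0,-1]]
end [0.6367 0.045  0.1456] yaw_y 73.1 rows 5
```

apply_moves([
  [[0.001,-0.007,0.035],0,-1],
  [[0.001,-0.007,0.036],0,-1],
  [[0,0,0],0,-1],
  [[0,0,0],0,-1],
  [[0,0,0],0,-1],
])

```text
time_s: 10.23
tool_pos: [0.6371, 0.0447, 0.1454]
tcp_rot: [[-0.948, 0.267, 0.171], [0.313, 0.879, 0.36], [-0.055, 0.395, -0.917]]
ft_force: [1.0, 1.0, -0.7]
width: 0.151
```

```bash
sed -i 's/^    nn,l,st,_=\(.*\) print(n,st\[i\])/    nn,l,st,_=\1/' fit.py
python3 - <<'E'
from tgt import *
st(); o,F,R=hubstate(); print('hub in shaft',o.round(4)); 
s=readout.read_state(); p=np.array(s['tool_pos']); v=np.load('v.npy')
t=np.linspace(0,2*np.pi,60)
for n,box,sc in(('top',(285,165,345,225),10),('scene',(315,185,375,245),10)):
    im=snap(n,n+'3.png')[:,:,::-1]; x0,y0,x1,y1=box
    im=cv2.resize(np.ascontiguousarray(im[y0:y1,x0:x1]),None,fx=sc,fy=sc,interpolation=cv2.INTER_CUBIC)
    def L(P,c):
        q=((proj(n,P)-[x0,y0]+.5)*sc).astype(np.int32); cv2.polylines(im,[q],False,c,1,cv2.LINE_AA)
    Lr=np.stack([R[:,0],-R[:,1],-R[:,2]],1); h=p+R@HUB
    for r,z in((.018,.03),(.018,0)): L(h+np.stack([r*np.cos(t),r*np.sin(t),0*t+z],1)@Lr.T,(0,0,255))
    L(v[:3]+np.stack([.005*np.cos(t),.005*np.sin(t),0*t+.046],1)@F.T,(0,255,0))
    L(v[:3]+np.stack([.048*np.cos(t),.048*np.sin(t),0*t-.014],1)@F.T,(0,255,0))
    cv2.imwrite(f'pics/{n}3c.png',im)
    for q in('lever_hub','spindle_tip'): print(n,q,[(np.round(r['location'],4).tolist(),round(r['conf'],2)) for r in models.pinpoint(n,q)][:2], (h if q=='lever_hub' else v[:3]+.046*F[:,2]).round(4))
E
```

```text
t 10.2333 q [-0.121  0.405 -0.231  0.797  0.388  0.213] p [0.6371 0.0447 0.1454] F [ 1.   1.  -0.7] w 0.151 tz [ 0.171  0.36  -0.917] ty [0.267 0.879 0.395] az 73.1
hub in shaft [-0.0001 -0.0001  0.0556]
top lever_hub [([0.6739, 0.0352, 0.1462], 0.66)] [0.6737 0.0341 0.1444]
top spindle_tip [([0.6742, 0.0371, 0.1364], 0.42)] [0.6753 0.0378 0.1357]
scene lever_hub [] [0.6737 0.0341 0.1444]
scene spindle_tip [([0.6746, 0.0347, 0.1389], 0.7)] [0.6753 0.0378 0.1357]
```

View pics/top3c.png

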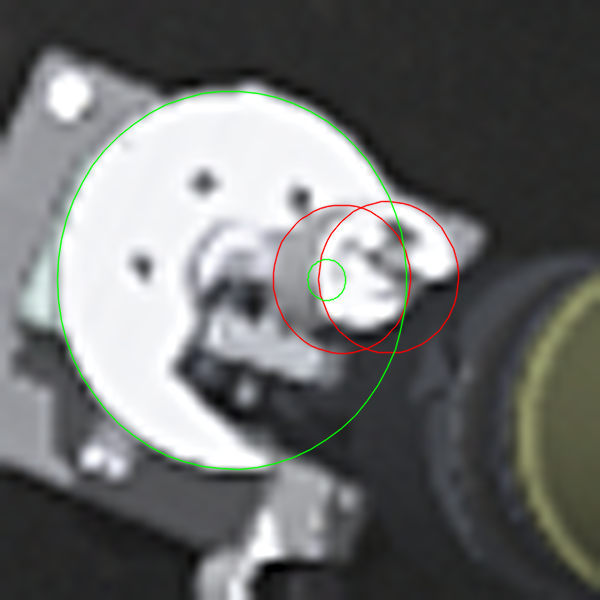

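View pics/scene3c.png

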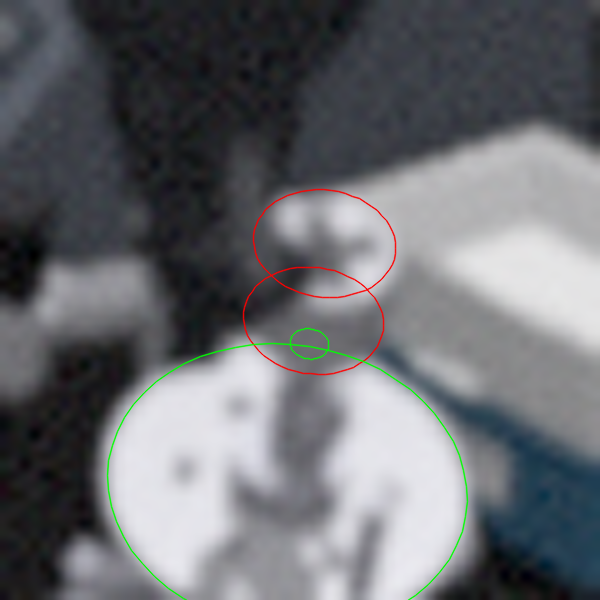

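Run:
```python
import cv2,numpy as np
g=cv2.imread('pics/top3.png')[183:203,310:335].astype(float)
g=255*np.clip(g/255,0,1)**.5
cv2.imwrite('pics/t3z.png',cv2.resize(g.astype(np.uint8),None,fx=26,fy=26,interpolation=cv2.INTER_CUBIC))
```

```text
(no output)
```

View pics/t3z.png

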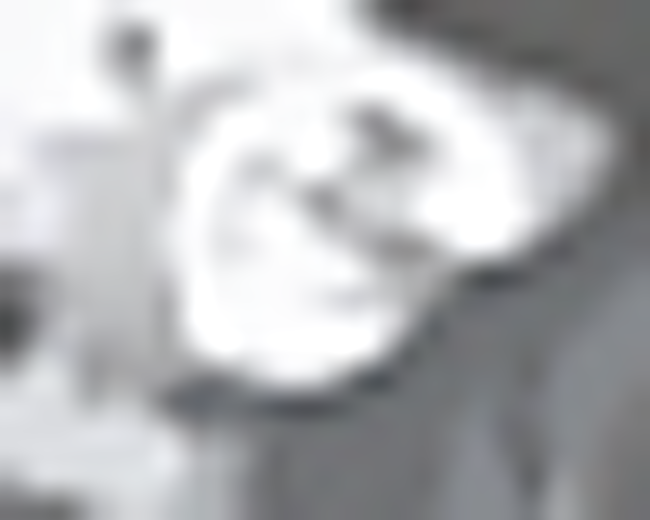

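Run:
```python
from tgt import *
movehub([0,.0007,.034],n=5,settle=1)
```

```text
now [-0.0004  0.      0.0556]
[[[0.0,0.0,0.007],0.0,-1],[[0.0,0.0,0.007],0.0,-1],[[0.0,0.0,0.007],0.0,-1],[[0.0,0.0,0.008],0.0,-1],[[0.001,0.0,0.007],0.0,-1],[[0,0,0],0,-1]]
end [0.6404 0.0525 0.1256] yaw_y 73.1 rows 6
```

apply_moves([
  [[0,0,0.007],0,-1],
  [[0,0,0.007],0,-1],
  [[0,0,0.007],0,-1],
  [[0,0,0.008],0,-1],
  [[0.001,0,0.007],0,-1],
  [[0,0,0],0,-1],
  [[0,0,0],0,-1],
])

```text
time_s: 11.12
tool_pos: [0.64, 0.0532, 0.1243]
tcp_rot: [[-0.949, 0.267, 0.17], [0.312, 0.879, 0.361], [-0.054, 0.395, -0.917]]
ft_force: [2.1, 1.7, -1.6]
width: 0.15
```

Run:
```python
from tgt import *
st();movehub([0,.0,.022],n=4,settle=1)
```

```text
t 11.1167 q [-0.106  0.426 -0.259  0.744  0.386  0.228] p [0.64   0.0532 0.1243] F [ 2.1  1.7 -1.6] w 0.15 tz [ 0.17   0.361 -0.917] ty [0.267 0.879 0.395] az 73.1
now [0.0009 0.0008 0.0327]
[[[0.0,0.0,0.004],0.0,-1],[[-0.001,0.001,0.005],0.0,-1],[[0.0,0.0,0.004],0.0,-1],[[-0.001,0.001,0.005],0.0,-1],[[0,0,0],0,-1]]
end [0.6433 0.0578 0.1149] yaw_y 73.1 rows 5
```

apply_moves([
  [[0,0,0.005],0,-1],
  [[0,0,0.005],0,-1],
  [[0,0,0.005],0,-1],
  [[0,0,0.005],0,-1],
  [[0,0,0],0,-1],
  [[0,0,0],0,-1],
])

```text
time_s: 11.62
tool_pos: [0.6427, 0.0571, 0.1138]
tcp_rot: [[-0.948, 0.267, 0.172], [0.312, 0.879, 0.36], [-0.055, 0.395, -0.917]]
ft_force: [3.4, 1.6, -1.3]
width: 0.148
```

Run:
```python
from tgt import *
st();movehub([0,.0,.0],n=4,settle=1)
s=readout.read_state(); print(s['moment'])
snap('top','t4.png');snap('scene','s4.png')
a=cv2.imread('pics/t4.png')[165:225,280:350];b=cv2.imread('pics/s4.png')[190:260,305:385]
cv2.imwrite('pics/t4c.png',cv2.resize(a,None,fx=8,fy=8,interpolation=2));cv2.imwrite('pics/s4c.png',cv2.resize(b,None,fx=8,fy=8,interpolation=2))
```

```text
t 11.6167 q [-0.099  0.437 -0.27   0.716  0.385  0.237] p [0.6427 0.0571 0.1138] F [ 3.4  1.6 -1.3] w 0.148 tz [ 0.172  0.36  -0.917] ty [0.267 0.879 0.395] az 73.1
now [0.0001 0.001  0.0212]
[[[0.0,0.001,0.009],0.0,-1],[[0.0,0.0,0.009],0.0,-1],[[0.0,0.001,0.009],0.0,-1],[[0.0,0.0,0.008],0.0,-1],[[0,0,0],0,-1]]
end [0.6466 0.0658 0.095 ] yaw_y 73.1 rows 5
[-0.20519978 -0.5248607  -0.07026787]
```

View pics/t4c.png

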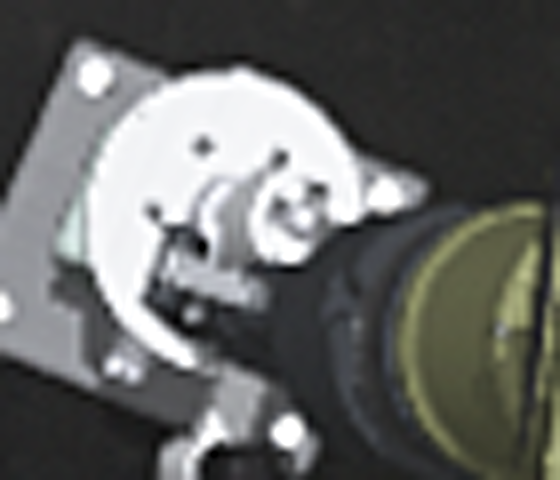

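View pics/s4c.png

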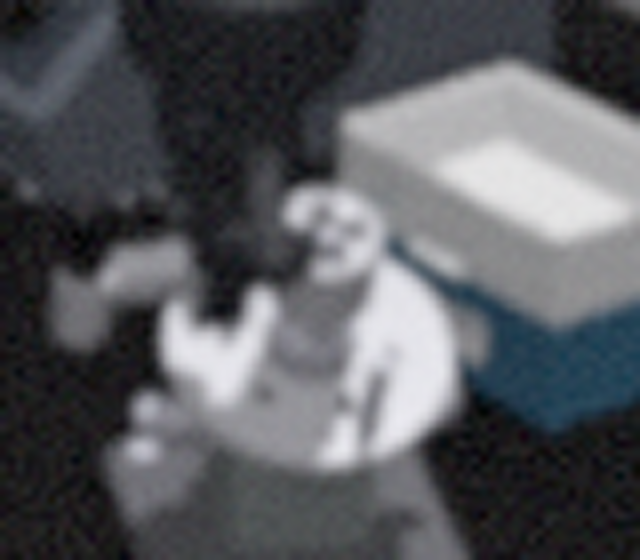

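apply_moves([
  [[0,0,0.005],0,-1],
  [[0,0,0.005],0,-1],
  [[0,0,0.005],0,-1],
  [[0,0,0.005],0,-1],
  [[0,0,0],0,-1],
  [[0,0,0],0,-1],
])

```text
time_s: 12.22
tool_pos: [0.6447, 0.0616, 0.1029]
tcp_rot: [[-0.948, 0.266, 0.172], [0.312, 0.879, 0.36], [-0.055, 0.396, -0.917]]
ft_force: [4.5, 1.8, 1.5]
width: 0.152
```

Run:
```python
from tgt import *
st();movehub([0,.0,.0],n=4,settle=1)
s=readout.read_state(); print(s['moment'])
```

```text
t 12.2167 q [-0.091  0.45  -0.282  0.689  0.384  0.245] p [0.6447 0.0616 0.1029] F [4.5 1.8 1.5] w 0.152 tz [ 0.172  0.36  -0.917] ty [0.266 0.879 0.396] az 73.1
now [0.0002 0.0011 0.0092]
[[[0.0,0.001,0.004],0.0,-1],[[0.0,0.0,0.004],0.0,-1],[[0.0,0.001,0.004],0.0,-1],[[-0.001,0.0,0.003],0.0,-1],[[0,0,0],0,-1]]
end [0.6472 0.0657 0.0951] yaw_y 73.1 rows 5
[ 0.007376   -0.91315781 -0.19219799]
```

apply_moves([
  [[0,0.001,0.005],0,-1],
  [[0,0,0.005],0,-1],
  [[0,0.001,0.004],0,-1],
  [[0,0,0.003],0,-1],
  [[0,0,0],0,-1],
  [[0,0,0],0,-1],
])

```text
time_s: 12.72
tool_pos: [0.6457, 0.0642, 0.0972]
tcp_rot: [[-0.947, 0.269, 0.173], [0.315, 0.879, 0.358], [-0.056, 0.394, -0.917]]
ft_force: [-10.4, -10.2, 25.8]
width: 0.15
```

Run:
```python
from tgt import *
st();movehub([0,.0,.0],n=4,settle=1)
s=readout.read_state(); print(s['moment'])
snap('top','t5.png');snap('scene','s5.png')
a=cv2.imread('pics/t5.png')[165:225,280:350];b=cv2.imread('pics/s5.png')[190:260,305:385]
cv2.imwrite('pics/t5c.png',cv2.resize(a,None,fx=8,fy=8,interpolation=2));cv2.imwrite('pics/s5c.png',cv2.resize(b,None,fx=8,fy=8,interpolation=2))
```

```text
t 12.7167 q [-0.086  0.455 -0.29   0.672  0.381  0.254] p [0.6457 0.0642 0.0972] F [-10.4 -10.2  25.8] w 0.15 tz [ 0.173  0.358 -0.917] ty [0.269 0.879 0.394] az 73.0
now [0.0004 0.0011 0.003 ]
[[[0.0,0.0,0.001],0.0,-1],[[0.0,0.001,0.001],0.0,-1],[[0.0,0.0,0.001],0.0,-1],[[-0.001,0.001,0.002],0.0,-1],[[0,0,0],0,-1]]
end [0.6471 0.0661 0.095 ] yaw_y 73.0 rows 5
[-0.31586809  0.60912232  0.25433388]
```

View pics/s5c.png

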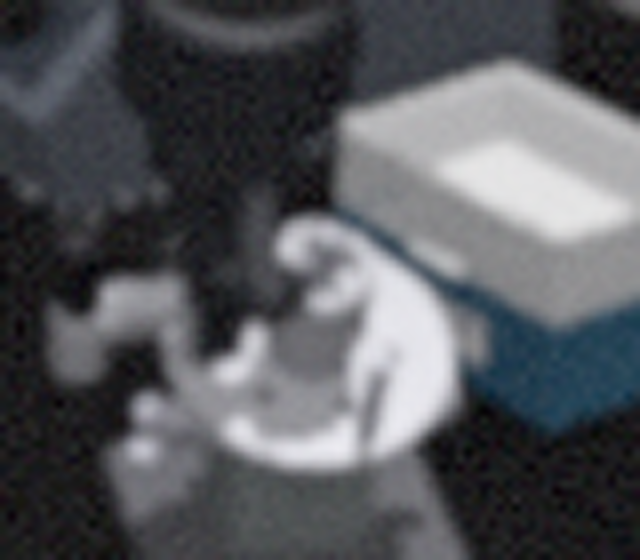

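apply_moves([
  [[0,0,0.002],0,-1],
  [[0,0,0.001],0,-1],
  [[0,0,0],0,-1],
  [[0,0,0],0,-1],
])

```text
time_s: 13.15
tool_pos: [0.6457, 0.0644, 0.0969]
tcp_rot: [[-0.947, 0.27, 0.174], [0.316, 0.879, 0.358], [-0.056, 0.394, -0.917]]
ft_force: [-15.6, -13.3, 34.8]
width: 0.146
```

Run:
```python
from tgt import *
st();movehub([0,.0,.0],n=4,settle=1)
for n in('top','scene'):
    vision.snapshot(n)
    for t in('lever_hub','lever_knob','spindle_seat'): print(n,t,[(np.round(r['location'],4).tolist(),round(r['conf'],2)) for r in models.pinpoint(n,t)][:2])
```

```text
t 13.15 q [-0.085  0.455 -0.291  0.67   0.381  0.255] p [0.6457 0.0644 0.0969] F [-15.6 -13.3  34.8] w 0.146 tz [ 0.174  0.358 -0.917] ty [0.27  0.879 0.394] az 72.9
now [0.0005 0.0011 0.0027]
[[[0.0,0.0,0.001],0.0,-1],[[0.0,0.001,0.001],0.0,-1],[[-0.001,0.0,0.001],0.0,-1],[[0.0,0.001,0.001],0.0,-1],[[0,0,0],0,-1]]
end [0.647  0.0661 0.0952] yaw_y 72.9 rows 5
top lever_hub [([0.6817, 0.0516, 0.0993], 0.68), ([0.5942, 0.0605, 0.1356], 0.68)]
top lever_knob [([0.5952, 0.0618, 0.1351], 0.65)]
top spindle_seat [([0.6822, 0.0536, 0.0995], 0.54), ([0.4552, 0.2481, 0.0136], 0.32)]
scene lever_hub [([0.6842, 0.0533, 0.0962], 0.55)]
scene lever_knob [([0.5935, 0.0609, 0.1293], 0.64)]
scene spindle_seat [([0.606, -0.2261, -0.0031], 0.44)]
```

Run:
```python
import numpy as np
from scipy.optimize import least_squares
D=[(.2607,-.1394,1.1727,.1658,-.4974,.2305),(.373,-.653,.542,.4577,-.0428,.0066),(.381,-.651,.538,.4592,-.0374,.0034),(.096,.431,1.907,.2567,.305,.5259),(.114,.761,2.117,.1636,.3434,.6235),(.026,.799,2.117,.1491,.3143,.6678),(-.128,.841,2.117,.1186,.2503,.7309),(.26,-.514,.795,.464,-.0316,.0989)]
D=np.array(D); q=D[:,:3]; r=np.hypot(D[:,3],D[:,4]); z=D[:,5]
def fk(p,q):
    a0,L1,L2,h,T,b=p; q2,q3,q4=q.T; f=q2-q3; w=q2-q3+q4
    return a0+L1*np.sin(q2)+L2*np.cos(f+b)+T*np.cos(w), h+L1*np.cos(q2)-L2*np.sin(f+b)-T*np.sin(w)
s=least_squares(lambda p:np.r_[fk(p,q)[0]-r,fk(p,q)[1]-z],[0,.45,.45,.3,.25,0]); print(s.x.round(3),np.abs(s.fun).max())
p=s.x;np.save('fk.npy',p)
# reachable region vertical tool: min r at each z
q2,q3=np.meshgrid(np.linspace(-.83,1.72,300),np.linspace(-1.28,1.37,300)); q4=np.pi/2-q2+q3
ok=(q4>-1.9)&(q4<2.12)
R,Z=fk(p,np.stack([q2.ravel(),q3.ravel(),q4.ravel()],1))
for z0 in np.arange(.0,.6,.05):
    m=ok.ravel()&(abs(Z-z0)<.005)
    if m.any():
        i=np.where(m)[0][R[m].argmin()]; print(z0.round(2),R[m].min().round(3),R[m].max().round(3),'at',q2.ravel()[i].round(2),q3.ravel()[i].round(2),q4.ravel()[i].round(2))
```

```text
[ 0.     0.565  0.391  0.218  0.439 -0.156] 0.00031545654682296753
0.0 0.152 0.931 at -0.08 -1.28 0.37
0.05 -0.043 0.918 at -0.83 -1.28 1.12
0.1 -0.031 0.901 at -0.83 -1.15 1.25
0.15 -0.026 0.882 at -0.83 -1.02 1.38
0.2 -0.028 0.86 at -0.83 -0.87 1.53
0.25 -0.037 0.834 at -0.83 -0.75 1.65
0.3 -0.052 0.804 at -0.83 -0.62 1.79
0.35 -0.078 0.77 at -0.83 -0.46 1.94
0.4 -0.111 0.73 at -0.83 -0.31 2.09
0.45 -0.084 0.683 at -0.74 -0.2 2.12
0.5 -0.019 0.619 at -0.6 -0.06 2.11
0.55 0.069 0.531 at -0.42 0.12 2.11
```

apply_moves([
  [[0,0,-0.003],0,-1],
  [[0,0,0],0,0],
  [[0,0,0],0,1],
  [[0,0,0],0,1],
  [[0,0,0],0,1],
  [[0,0,-0.02],0,1],
  [[0,0,-0.05],0,1],
  [[0,0,-0.065],0,1],
  [[0,0,-0.065],0,1],
])

```text
time_s: 14.3
tool_pos: [0.6233, 0.0233, 0.2023]
tcp_rot: [[-0.949, 0.269, 0.165], [0.311, 0.879, 0.361], [-0.048, 0.394, -0.918]]
ft_force: [1.5, -0.1, -0.2]
width: 1.0
```

Run:
```python
from tgt import *
st()
v=np.load('v.npy');F=rot(frame(v[3]),.13)
for n in('top','scene'):
    snap(n,n+'6.png')
    for t,o in(('lever_hub',[0,0,0]),('lever_knob',[.08,0,.048]),('lever_arm',[.038,0,.022])): print(n,t,[(np.round(r['location'],4).tolist(),round(r['conf'],2)) for r in models.pinpoint(n,t)][:2],(v[:3]+F@o).round(4))
a=cv2.imread('pics/top6.png')[160:230,275:355];b=cv2.imread('pics/scene6.png')[190:260,305:385]
cv2.imwrite('pics/t6c.png',cv2.resize(a,None,fx=8,fy=8,interpolation=2));cv2.imwrite('pics/s6c.png',cv2.resize(b,None,fx=8,fy=8,interpolation=2))
```

```text
t 14.3 q [-0.16   0.355 -0.149  0.953  0.393  0.169] p [0.6233 0.0233 0.2023] F [ 1.5 -0.1 -0.2] w 1.0 tz [ 0.165  0.361 -0.918] ty [0.269 0.879 0.394] az 73.0
top lever_hub [([0.6812, 0.0538, 0.0968], 0.55)] [0.6836 0.0553 0.094 ]
top lever_knob [([0.5949, 0.0546, 0.1337], 0.67)] [0.5992 0.0624 0.1331]
top lever_arm [([0.6394, 0.0527, 0.1137], 0.71)] [0.6436 0.059  0.1118]
scene lever_hub [([0.6869, 0.052, 0.0974], 0.61)] [0.6836 0.0553 0.094 ]
scene lever_knob [([0.5929, 0.0549, 0.1299], 0.88)] [0.5992 0.0624 0.1331]
scene lever_arm [([0.6412, 0.0549, 0.1112], 0.58)] [0.6436 0.059  0.1118]
```

View pics/t6c.png

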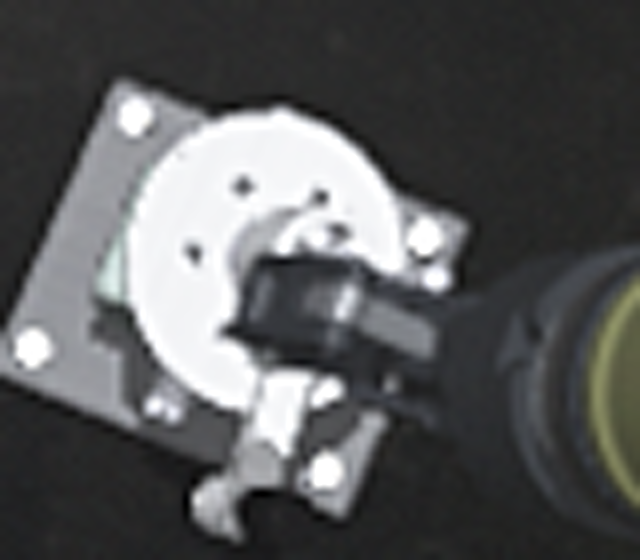

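View pics/s6c.png

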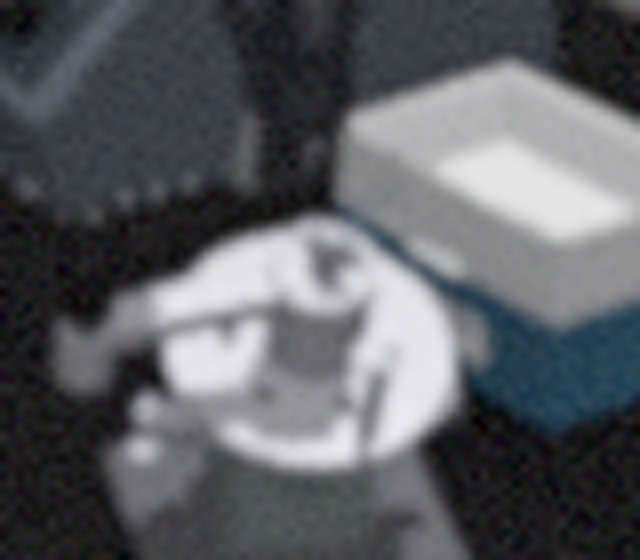

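Run:
```python
from tgt import *
e=plan([.36,-.34,.42],grip=1); plan([-.12,-.33,.50],grip=1,start=e)
```

```text
[[[0.016,-0.039,-0.048],0.0,1],[[0.016,-0.039,-0.048],0.0,1],[[0.016,-0.039,-0.048],0.0,1],[[0.016,-0.039,-0.048],0.0,1],[[0.016,-0.039,-0.048],0.0,1],[[0.016,-0.039,-0.048],0.0,1],[[0.016,-0.039,-0.048],0.0,1],[[0.016,-0.039,-0.048],0.0,1],[[0.017,-0.039,-0.048],0.0,1],[[0.016,-0.039,-0.049],0.0,1],[[0.017,-0.039,-0.048],0.0,1],[[0.016,-0.039,-0.049],0.0,1],[[0.017,-0.039,-0.048],0.0,1]]
end [ 0.3599 -0.3398  0.4199] yaw_y 73.0 rows 13
[[[0.058,-0.011,-0.019],0.0,1],[[0.058,-0.011,-0.019],0.0,1],[[0.058,-0.011,-0.019],0.0,1],[[0.058,-0.011,-0.019],0.0,1],[[0.058,-0.012,-0.019],0.0,1],[[0.058,-0.011,-0.019],0.0,1],[[0.058,-0.012,-0.019],0.0,1],[[0.059,-0.011,-0.019],0.0,1],[[0.058,-0.012,-0.02],0.0,1],[[0.059,-0.011,-0.019],0.0,1],[[0.058,-0.012,-0.02],0.0,1],[[0.059,-0.011,-0.019],0.0,1],[[0.058,-0.012,-0.02],0.0,1]]
end [-0.1199 -0.3303  0.5001] yaw_y 73.0 rows 13
```

Run:
```python
from tgt import *
e=plan([.36,-.34,.30],grip=1); plan([-.16,-.35,.36],grip=1,start=e)
p=np.load('fk.npy')
from scipy.optimize import fsolve
for r,z in((.38,.36),(.38,.45),(.38,.55),(.38,.6)):
    for pit in(np.pi/2+.42,np.pi/2):
        def g(q): 
            a0,L1,L2,h,T,b=p; f=q[0]-q[1]
            return [a0+L1*np.sin(q[0])+L2*np.cos(f+b)+T*np.cos(pit)-r,h+L1*np.cos(q[0])-L2*np.sin(f+b)-T*np.sin(pit)-z]
        q=fsolve(g,[.1,.2]); print(r,z,round(pit,2),q.round(2),'q4',(pit-q[0]+q[1]).round(2))
```

```text
[[[0.018,-0.049,-0.037],0.0,1],[[0.018,-0.049,-0.037],0.0,1],[[0.018,-0.049,-0.037],0.0,1],[[0.019,-0.049,-0.037],0.0,1],[[0.018,-0.049,-0.037],0.0,1],[[0.019,-0.049,-0.037],0.0,1],[[0.018,-0.049,-0.037],0.0,1],[[0.019,-0.049,-0.037],0.0,1],[[0.018,-0.048,-0.037],0.0,1],[[0.019,-0.049,-0.037],0.0,1],[[0.018,-0.048,-0.036],0.0,1],[[0.019,-0.049,-0.037],0.0,1]]
end [ 0.3597 -0.34    0.3001] yaw_y 73.0 rows 12
[[[0.062,-0.016,-0.019],0.0,1],[[0.062,-0.016,-0.019],0.0,1],[[0.063,-0.016,-0.019],0.0,1],[[0.062,-0.016,-0.018],0.0,1],[[0.063,-0.016,-0.019],0.0,1],[[0.062,-0.016,-0.018],0.0,1],[[0.063,-0.016,-0.019],0.0,1],[[0.062,-0.016,-0.018],0.0,1],[[0.063,-0.016,-0.019],0.0,1],[[0.062,-0.016,-0.018],0.0,1],[[0.063,-0.016,-0.019],0.0,1],[[0.062,-0.016,-0.018],0.0,1],[[0.063,-0.016,-0.019],0.0,1]]
end [-0.1602 -0.3501  0.3601] yaw_y 73.0 rows 13
0.38 0.36 1.99 [0.3  0.15] q4 1.84
0.38 0.36 1.57 [-0.02 -0.13] q4 1.46
0.38 0.45 1.99 [0.32 0.42] q4 2.09
0.38 0.45 1.57 [0.01 0.12] q4 1.69
0.38 0.55 1.99 [0.43 0.87] q4 2.43
0.38 0.55 1.57 [0.09 0.49] q4 1.98
0.38 0.6 1.99 [0.62 1.41] q4 2.79
0.38 0.6 1.57 [0.16 0.74] q4 2.15<stdin>:10: RuntimeWarning: The iteration is not making good progress, as measured by the 
 improvement from the last ten iterations.
```

apply_moves([
  [[0.018,-0.049,-0.037],0,1],
  [[0.018,-0.049,-0.037],0,1],
  [[0.018,-0.049,-0.037],0,1],
  [[0.018,-0.049,-0.037],0,1],
  [[0.018,-0.049,-0.037],0,1],
  [[0.019,-0.049,-0.037],0,1],
  [[0.018,-0.049,-0.037],0,1],
  [[0.019,-0.049,-0.037],0,1],
  [[0.018,-0.048,-0.037],0,1],
  [[0.019,-0.049,-0.037],0,1],
  [[0.018,-0.048,-0.036],0,1],
  [[0.019,-0.049,-0.037],0,1],
])

```text
time_s: 15.7
tool_pos: [0.3598, -0.3412, 0.3007]
tcp_rot: [[-0.949, 0.267, 0.169], [0.312, 0.878, 0.362], [-0.052, 0.397, -0.917]]
ft_force: [0.7, 0.2, -0.5]
width: 0.999
```

apply_moves([
  [[0.062,-0.016,-0.019],0,1],
  [[0.062,-0.016,-0.019],0,1],
  [[0.063,-0.016,-0.019],0,1],
  [[0.062,-0.016,-0.018],0,1],
  [[0.063,-0.016,-0.019],0,1],
  [[0.062,-0.016,-0.018],0,1],
  [[0.063,-0.016,-0.019],0,1],
  [[0.062,-0.016,-0.018],0,1],
  [[0.063,-0.016,-0.019],0,1],
  [[0.062,-0.016,-0.018],0,1],
  [[0.063,-0.016,-0.019],0,1],
  [[0.062,-0.016,-0.018],0,1],
  [[0.063,-0.016,-0.019],0,1],
  [[0,0,0],0,1],
])

```text
time_s: 16.87
tool_pos: [-0.1645, -0.3507, 0.3578]
tcp_rot: [[-0.947, 0.273, 0.17], [0.318, 0.877, 0.361], [-0.051, 0.396, -0.917]]
ft_force: [-0.0, -0.5, -0.3]
width: 0.999
```

Run:
```python
from tgt import *
st(); plan([-.158,-.346,.62],grip=1)
```

```text
t 16.8667 q [-2.010e+00  3.100e-01  1.640e-01  1.836e+00  1.000e-03 -1.697e+00] p [-0.1645 -0.3507  0.3578] F [-0.  -0.5 -0.3] w 0.999 tz [ 0.17   0.361 -0.917] ty [0.273 0.877 0.396] az 72.7
[[[-0.004,0.026,-0.057],0.0,1],[[-0.004,0.026,-0.057],0.0,1],[[-0.004,0.026,-0.056],0.0,1],[[-0.005,0.026,-0.057],0.0,1],[[-0.004,0.026,-0.056],0.0,1],[[-0.005,0.026,-0.057],0.0,1],[[-0.004,0.027,-0.056],0.0,1]]
end [-0.158  -0.3459  0.62  ] yaw_y 72.7 rows 7
```

apply_moves([
  [[-0.004,0.026,-0.057],0,1],
  [[-0.004,0.026,-0.057],0,1],
  [[-0.004,0.026,-0.057],0,1],
  [[-0.003,0.022,-0.06],0,1],
  [[-0.002,0.018,-0.06],0,1],
  [[0,0.015,-0.06],0,1],
  [[0,0,0],0,1],
])

```text
time_s: 17.45
tool_pos: [-0.1508, -0.3314, 0.4917]
tcp_rot: [[-0.95, 0.279, 0.139], [0.309, 0.905, 0.292], [-0.045, 0.32, -0.946]]
ft_force: [-0.3, 0.2, 0.1]
width: 1.001
```

Run:
```python
from tgt import *
st()
```

```text
t 17.45 q [-2.002  0.255  0.472  2.117  0.005 -1.696] p [-0.1508 -0.3314  0.4917] F [-0.3  0.2  0.1] w 1.001 tz [ 0.139  0.292 -0.946] ty [0.279 0.905 0.32 ] az 72.9
```

apply_moves([
  [[0,0.02,-0.065],0,1],
  [[0,0.02,-0.065],0,1],
  [[0,0.018,-0.065],0,1],
  [[0,0.016,-0.065],0,1],
  [[0,0.014,-0.065],0,1],
  [[0,0.012,-0.067],0,1],
  [[0,0.01,-0.067],0,1],
  [[0,0,0],0,1],
])

```text
time_s: 18.12
tool_pos: [-0.1467, -0.3009, 0.5519]
tcp_rot: [[-0.952, 0.299, 0.062], [0.304, 0.944, 0.128], [-0.02, 0.141, -0.99]]
ft_force: [1.1, 0.0, 0.6]
width: 1.0
```

Run:
```python
from tgt import *
st()
```

```text
t 18.1167 q [-2.024e+00  1.170e-01  5.210e-01  2.117e+00 -1.000e-03 -1.716e+00] p [-0.1467 -0.3009  0.5519] F [1.1 0.  0.6] w 1.0 tz [ 0.062  0.128 -0.99 ] ty [0.299 0.944 0.141] az 72.4
```

Tilt 8.2° left; rate about 1.55° per row.

apply_moves([
  [[0,0.01,-0.067],0,1],
  [[0,0.008,-0.067],0,1],
  [[0,0.005,-0.067],0,1],
  [[0,0.003,-0.067],0,1],
  [[0,0,-0.067],0,1],
  [[0,0,0],0,1],
])

```text
time_s: 18.62
tool_pos: [-0.1459, -0.2944, 0.5927]
tcp_rot: [[-0.953, 0.303, 0.003], [0.303, 0.953, 0.009], [0.0, 0.009, -1.0]]
ft_force: [-0.1, -0.5, 0.5]
width: 1.0
```

Run:
```python
from tgt import *
st()
```

```text
t 18.6167 q [-2.029e+00  5.700e-02  5.940e-01  2.117e+00 -2.000e-03 -1.722e+00] p [-0.1459 -0.2944  0.5927] F [-0.1 -0.5  0.5] w 1.0 tz [ 0.003  0.009 -1.   ] ty [0.303 0.953 0.009] az 72.4
```

Run:
```python
from tgt import *
im=cv2.imread('pics/top0.png'); print('cap',atz('top',(232.5,283.),.025))
c=cv2.imread('pics/avg_scene.png')[250:300,205:255]
g=im[268:300,218:252]; cv2.imwrite('pics/cap.png',cv2.resize(g,None,fx=16,fy=16,interpolation=2))
print(proj('scene',[.4556,.246,.025]))
e=plan([.36,-.20,.34],grip=1); plan([.4556,.246,.11],grip=1,start=e)
```

```text
cap [0.45440316 0.25032109 0.025     ]
[[236.16357789 242.87849122]]
[[[-0.05,0.027,0.028],0.0,1],[[-0.05,0.027,0.028],0.0,1],[[-0.05,0.027,0.028],0.0,1],[[-0.05,0.027,0.028],0.0,1],[[-0.051,0.027,0.028],0.0,1],[[-0.05,0.027,0.028],0.0,1],[[-0.051,0.027,0.029],0.0,1],[[-0.05,0.027,0.028],0.0,1],[[-0.051,0.026,0.029],0.0,1],[[-0.05,0.027,0.028],0.0,1],[[-0.051,0.026,0.029],0.0,1],[[-0.05,0.027,0.028],0.0,1],[[-0.051,0.026,0.029],0.0,1],[[-0.05,0.027,0.028],0.0,1],[[-0.051,0.026,0.029],0.0,1]]
end [ 0.36   -0.2001  0.34  ] yaw_y 72.4 rows 15
[[[0.006,0.058,0.03],0.0,1],[[0.006,0.058,0.03],0.0,1],[[0.006,0.058,0.03],0.0,1],[[0.006,0.058,0.03],0.0,1],[[0.005,0.058,0.03],0.0,1],[[0.006,0.058,0.03],0.0,1],[[0.005,0.058,0.03],0.0,1],[[0.006,0.058,0.03],0.0,1],[[0.005,0.058,0.03],0.0,1],[[0.006,0.058,0.03],0.0,1],[[0.005,0.058,0.03],0.0,1],[[0.006,0.058,0.03],0.0,1],[[0.005,0.057,0.03],0.0,1]]
end [0.4556 0.2459 0.1102] yaw_y 72.4 rows 13
```

View pics/cap.png

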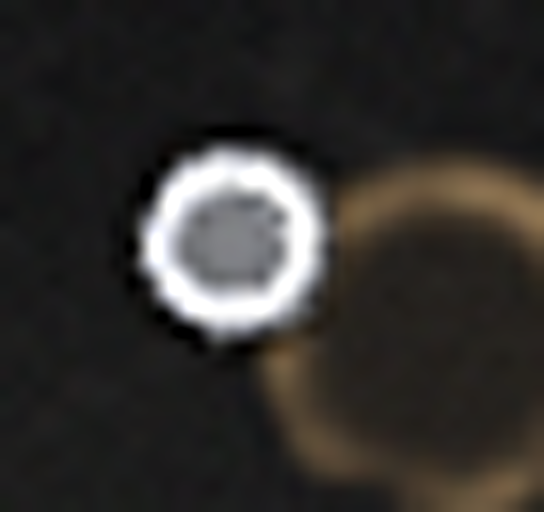

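apply_moves([
  [[-0.05,0.027,0.028],0,1],
  [[-0.05,0.027,0.028],0,1],
  [[-0.05,0.027,0.028],0,1],
  [[-0.05,0.027,0.028],0,1],
  [[-0.051,0.027,0.028],0,1],
  [[-0.05,0.027,0.028],0,1],
  [[-0.051,0.027,0.029],0,1],
  [[-0.05,0.027,0.028],0,1],
  [[-0.051,0.026,0.029],0,1],
  [[-0.05,0.027,0.028],0,1],
  [[-0.051,0.026,0.029],0,1],
  [[-0.05,0.027,0.028],0,1],
  [[-0.051,0.026,0.029],0,1],
  [[-0.05,0.027,0.028],0,1],
  [[-0.051,0.026,0.029],0,1],
])

```text
time_s: 19.87
tool_pos: [0.362, -0.1982, 0.3385]
tcp_rot: [[-0.953, 0.302, 0.005], [0.302, 0.953, 0.015], [-0.0, 0.016, -1.0]]
ft_force: [-0.3, -1.2, 0.5]
width: 1.002
```

apply_moves([
  [[0.006,0.058,0.03],0,1],
  [[0.006,0.058,0.03],0,1],
  [[0.006,0.058,0.03],0,1],
  [[0.006,0.058,0.03],0,1],
  [[0.005,0.058,0.03],0,1],
  [[0.006,0.058,0.03],0,1],
  [[0.005,0.058,0.03],0,1],
  [[0.006,0.058,0.03],0,1],
  [[0.005,0.058,0.03],0,1],
  [[0.006,0.058,0.03],0,1],
  [[0.005,0.058,0.03],0,1],
  [[0.006,0.058,0.03],0,1],
  [[0.005,0.057,0.03],0,1],
  [[0,0,0],0,1],
  [[0,0,0],0,1],
])

```text
time_s: 21.12
tool_pos: [0.4558, 0.2492, 0.111]
tcp_rot: [[-0.954, 0.3, 0.003], [0.3, 0.954, 0.013], [0.001, 0.013, -1.0]]
ft_force: [-0.0, -0.1, 0.5]
width: 1.003
```

Run:
```python
from tgt import *
st(); snap('scene','s7.png')
b=cv2.imread('pics/s7.png')[180:290,180:320]; cv2.imwrite('pics/s7c.png',cv2.resize(b,None,fx=5,fy=5,interpolation=2))
print([(np.round(r['location'],4).tolist(),round(r['conf'],2)) for r in models.pinpoint('scene','cap_mid')])
print(proj('scene',[[.4557,.251,.012],[.4557,.246,.012]]))
plan([.4557,.2505,.012-.019+.013],n=5,settle=2)
```

```text
t 21.1167 q [ 0.494  0.327 -0.376  0.86   0.01   0.798] p [0.4558 0.2492 0.111 ] F [-0.  -0.1  0.5] w 1.003 tz [ 0.003  0.013 -1.   ] ty [0.3   0.954 0.013] az 72.6
[([0.6597, 0.2963, 0.002], 0.53), ([0.454, 0.2509, 0.0112], 0.41)]
[[235.72559484 246.19616593]
 [236.45314782 246.96014645]]
[[[0.0,0.0,0.036],0.0,1],[[0.001,0.0,0.035],0.0,1],[[0.0,0.001,0.036],0.0,1],[[0.001,0.0,0.035],0.0,1],[[0.0,0.001,0.036],0.0,1],[[0,0,0],0,1],[[0,0,0],0,1]]
end [0.4558 0.2505 0.0058] yaw_y 72.4 rows 7
```

View pics/s7c.png

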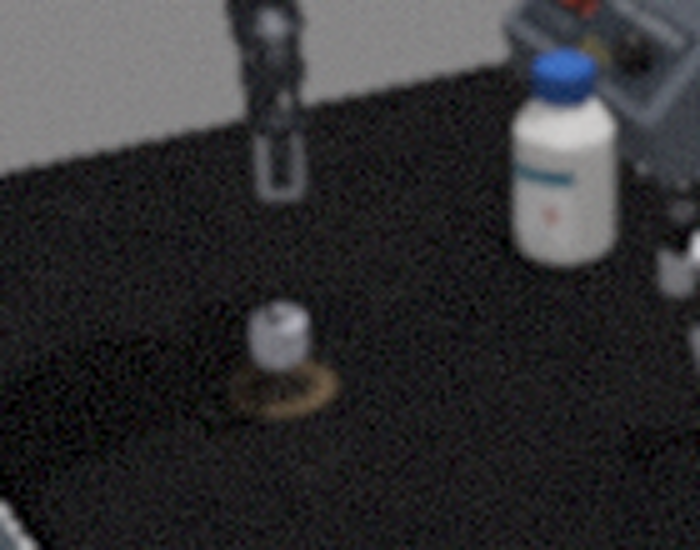

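apply_moves([
  [[0.0,0.0,0.036],0,1],
  [[0.001,0.0,0.036],0,1],
  [[0.0,0.001,0.036],0,1],
  [[0.001,0.0,0.036],0,1],
  [[0.0,0.001,0.035],0,1],
  [[0,0,0],0,0],
  [[0,0,0],0,-1],
  [[0,0,0],0,-1],
  [[0,0,0],0,-1],
  [[0,0,0],0,-1],
], grip_force=50)

```text
time_s: 22.05
tool_pos: [0.458, 0.2517, 0.0074]
tcp_rot: [[-0.953, 0.303, 0.009], [0.303, 0.953, 0.017], [-0.003, 0.018, -1.0]]
ft_force: [-4.1, -2.9, 11.3]
width: 0.31
```

Run:
```python
from tgt import *
st(); e=plan([.4,.25,.2],grip=-1,n=4);plan([.169,.362,.50],grip=-1,start=e)
```

```text
t 22.05 q [ 0.496  0.446 -0.514  0.596  0.01   0.804] p [0.458  0.2517 0.0074] F [-4.1 -2.9 11.3] w 0.31 tz [ 0.009  0.017 -1.   ] ty [0.303 0.953 0.018] az 72.4
[[[0.023,-0.007,-0.08],0.0,-1],[[0.022,-0.006,-0.081],0.0,-1],[[0.023,-0.007,-0.08],0.0,-1],[[0.022,-0.006,-0.081],0.0,-1]]
end [0.4001 0.25   0.2001] yaw_y 72.4 rows 4
[[[0.042,0.007,-0.05],0.0,-1],[[0.042,0.007,-0.05],0.0,-1],[[0.042,0.007,-0.05],0.0,-1],[[0.042,0.007,-0.05],0.0,-1],[[0.042,0.007,-0.05],0.0,-1],[[0.042,0.007,-0.05],0.0,-1],[[0.043,0.007,-0.05],0.0,-1],[[0.042,0.007,-0.05],0.0,-1],[[0.043,0.007,-0.05],0.0,-1],[[0.042,0.007,-0.05],0.0,-1]]
end [0.169  0.3618 0.5   ] yaw_y 72.4 rows 10
```

apply_moves([
  [[0,0,-0.02],0,-1],
  [[0,0,-0.05],0,-1],
  [[0.03,0,-0.06],0,-1],
  [[0.04,0,-0.055],0,-1],
  [[0.042,0,-0.05],0,-1],
  [[0.042,0.007,-0.05],0,-1],
  [[0.042,0.007,-0.05],0,-1],
  [[0.042,0.007,-0.05],0,-1],
  [[0.042,0.007,-0.05],0,-1],
  [[0.042,0.007,-0.05],0,-1],
  [[0.042,0.007,-0.05],0,-1],
  [[0.042,0.007,-0.05],0,-1],
  [[0.042,0.007,-0.05],0,-1],
])

```text
time_s: 23.13
tool_pos: [0.2069, 0.3586, 0.3894]
tcp_rot: [[-0.953, 0.303, 0.007], [0.303, 0.953, 0.017], [-0.001, 0.018, -1.0]]
ft_force: [0.1, 0.6, -0.4]
width: 0.304
```

Run:
```python
from tgt import *
st(); plan([.165,.349,.60],grip=-1)
```

```text
t 23.1333 q [ 1.046  0.032 -0.007  1.514  0.003  1.353] p [0.2069 0.3586 0.3894] F [ 0.1  0.6 -0.4] w 0.304 tz [ 0.007  0.017 -1.   ] ty [0.303 0.953 0.018] az 72.4
[[[0.01,-0.005,-0.059],0.0,-1],[[0.01,-0.005,-0.059],0.0,-1],[[0.01,-0.005,-0.058],0.0,-1],[[0.01,-0.005,-0.059],0.0,-1],[[0.011,-0.005,-0.058],0.0,-1],[[0.01,-0.005,-0.059],0.0,-1]]
end [0.1651 0.349  0.6002] yaw_y 72.4 rows 6
```

apply_moves([
  [[0.012,-0.003,-0.059],0,-1],
  [[0.012,-0.003,-0.059],0,-1],
  [[0.012,-0.003,-0.058],0,-1],
  [[0.012,-0.003,-0.059],0,-1],
  [[0.012,-0.003,-0.058],0,-1],
  [[0.01,-0.003,-0.059],0,-1],
  [[0,0,-0.068],0,-1],
  [[0,0,-0.068],0,-1],
  [[0,0,-0.068],0,-1],
  [[0,0,-0.068],0,-1],
  [[0,0,-0.068],0,-1],
  [[0,0,-0.068],0,-1],
  [[0,0,-0.068],0,-1],
  [[0,0,-0.068],0,-1],
  [[0,0,-0.068],0,-1],
  [[0,0,-0.068],0,-1],
  [[0,0,-0.068],0,-1],
  [[0,0,-0.068],0,-1],
  [[0,0,-0.068],0,-1],
  [[0,0,0],0,-1],
])

```text
time_s: 24.8
tool_pos: [0.1197, 0.2616, 0.7218]
tcp_rot: [[-0.949, 0.272, 0.159], [0.311, 0.884, 0.348], [-0.046, 0.38, -0.924]]
ft_force: [-0.8, 0.2, -0.1]
width: 0.309
```

Run:
```python
from tgt import *
st()
```

```text
t 24.8 q [ 1.140e+00 -1.060e-01  8.330e-01  2.117e+00  1.000e-03  1.448e+00] p [0.1197 0.2616 0.7218] F [-0.8  0.2 -0.1] w 0.309 tz [ 0.159  0.348 -0.924] ty [0.272 0.884 0.38 ] az 72.9
```

apply_moves([
  [[0,0,-0.068],0,-1],
  [[0,0,-0.068],0,-1],
  [[0,0,-0.068],0,-1],
  [[0,0,0],0,-1],
])

```text
time_s: 25.13
tool_pos: [0.1052, 0.23, 0.7455]
tcp_rot: [[-0.947, 0.257, 0.19], [0.315, 0.853, 0.417], [-0.055, 0.455, -0.889]]
ft_force: [-0.6, -0.7, 0.6]
width: 0.301
```

Run:
```python
from tgt import *
st(); CAP=np.array([0,0,.0074]); movehub([0,.001,.10],hub=CAP)
```

```text
t 25.1333 q [ 1.141e+00 -1.750e-01  8.480e-01  2.117e+00  1.000e-03  1.449e+00] p [0.1052 0.23   0.7455] F [-0.6 -0.7  0.6] w 0.301 tz [ 0.19   0.417 -0.889] ty [0.257 0.853 0.455] az 73.2
now [ 0.5976 -0.1951  0.6207]
[[[-0.045,-0.023,0.04],0.0,-1],[[-0.045,-0.023,0.04],0.0,-1],[[-0.045,-0.023,0.04],0.0,-1],[[-0.045,-0.023,0.04],0.0,-1],[[-0.045,-0.023,0.04],0.0,-1],[[-0.045,-0.023,0.041],0.0,-1],[[-0.045,-0.023,0.04],0.0,-1],[[-0.045,-0.023,0.041],0.0,-1],[[-0.045,-0.023,0.04],0.0,-1],[[-0.045,-0.024,0.041],0.0,-1],[[-0.045,-0.023,0.04],0.0,-1],[[-0.045,-0.024,0.041],0.0,-1],[[-0.045,-0.023,0.04],0.0,-1],[[-0.045,-0.024,0.041],0.0,-1],[[-0.045,-0.023,0.04],0.0,-1],[[-0.045,-0.024,0.041],0.0,-1],[[-0.045,-0.023,0.04],0.0,-1],[[-0.045,-0.024,0.041],0.0,-1],[[-0.045,-0.023,0.04],0.0,-1],[[-0.045,-0.024,0.041],0.0,-1],[[-0.045,-0.023,0.04],0.0,-1],[[0,0,0],0,-1],[[0,0,0],0,-1],[[0,0,0],0,-1]]
end [0.6638 0.0134 0.191 ] yaw_y 73.2 rows 24
```

apply_moves([
  [[-0.045,-0.023,0.04],0,-1],
  [[-0.045,-0.023,0.04],0,-1],
  [[-0.045,-0.023,0.04],0,-1],
  [[-0.045,-0.023,0.04],0,-1],
  [[-0.045,-0.023,0.04],0,-1],
  [[-0.045,-0.023,0.04],0,-1],
  [[-0.045,-0.023,0.04],0,-1],
  [[-0.045,-0.023,0.04],0,-1],
  [[-0.045,-0.023,0.04],0,-1],
  [[-0.045,-0.023,0.04],0,-1],
  [[-0.045,-0.023,0.04],0,-1],
  [[-0.045,-0.023,0.04],0,-1],
  [[-0.045,-0.023,0.04],0,-1],
  [[-0.045,-0.023,0.04],0,-1],
  [[-0.045,-0.023,0.04],0,-1],
  [[-0.045,-0.023,0.04],0,-1],
  [[-0.045,-0.023,0.04],0,-1],
  [[0,0,0],0,-1],
  [[0,0,0],0,-1],
])

```text
time_s: 26.72
tool_pos: [0.5262, 0.0651, 0.3244]
tcp_rot: [[-0.948, 0.263, 0.178], [0.314, 0.859, 0.404], [-0.047, 0.439, -0.897]]
ft_force: [0.1, 0.4, -0.1]
width: 0.306
```

Run:
```python
from tgt import *
st(); CAP=np.array([0,0,.0074]); movehub([0,.001,.065],hub=CAP)
```

```text
t 26.7167 q [-0.136  0.123 -0.159  1.154  0.438  0.203] p [0.5262 0.0651 0.3244] F [ 0.1  0.4 -0.1] w 0.306 tz [ 0.178  0.404 -0.897] ty [0.263 0.859 0.439] az 73.0
now [ 0.1466 -0.0447  0.2261]
[[[-0.039,-0.019,0.044],0.0,-1],[[-0.039,-0.019,0.044],0.0,-1],[[-0.039,-0.019,0.044],0.0,-1],[[-0.039,-0.019,0.044],0.0,-1],[[-0.039,-0.018,0.044],0.0,-1],[[-0.04,-0.019,0.044],0.0,-1],[[0,0,0],0,-1],[[0,0,0],0,-1],[[0,0,0],0,-1]]
end [0.6703 0.0265 0.1591] yaw_y 73.0 rows 9
```

apply_moves([
  [[-0.039,-0.019,0.044],0,-1],
  [[-0.039,-0.019,0.044],0,-1],
  [[-0.039,-0.019,0.044],0,-1],
  [[-0.039,-0.019,0.044],0,-1],
  [[-0.039,-0.018,0.044],0,-1],
  [[-0.04,-0.019,0.044],0,-1],
  [[0,0,0],0,-1],
  [[0,0,0],0,-1],
  [[0,0,0],0,-1],
])

```text
time_s: 27.47
tool_pos: [0.6717, 0.0274, 0.1648]
tcp_rot: [[-0.948, 0.259, 0.184], [0.313, 0.86, 0.404], [-0.054, 0.441, -0.896]]
ft_force: [0.9, 0.1, -0.2]
width: 0.304
```

Run:
```python
from tgt import *
st(); CAP=np.array([0,0,.0074]); o,F,R=hubstate(CAP); print(o.round(4))
s=readout.read_state(); p=np.array(s['tool_pos']); v=np.load('v.npy'); t=np.linspace(0,2*np.pi,60)
for n,box,sc in(('top',(290,165,350,225),10),('scene',(315,180,375,240),10)):
    im=snap(n,n+'8.png')[:,:,::-1]; x0,y0,x1,y1=box
    im=cv2.resize(np.ascontiguousarray(im[y0:y1,x0:x1]),None,fx=sc,fy=sc,interpolation=cv2.INTER_CUBIC)
    def L(P,c):
        q=((proj(n,P)-[x0,y0]+.5)*sc).astype(np.int32); cv2.polylines(im,[q],False,c,1,cv2.LINE_AA)
    Lr=np.stack([R[:,0],-R[:,1],-R[:,2]],1); h=p+R@CAP
    for r,z in((.014,.025),(.014,0)): L(h+np.stack([r*np.cos(t),r*np.sin(t),0*t+z],1)@Lr.T,(0,0,255))
    L(v[:3]+np.stack([.005*np.cos(t),.005*np.sin(t),0*t+.046],1)@F.T,(0,255,0))
    L(v[:3]+np.stack([.018*np.cos(t),.018*np.sin(t),0*t+.03],1)@F.T,(0,255,0))
    cv2.imwrite(f'pics/{n}8c.png',im)
    for q in('cap_mid','spindle_tip','lever_hub'): print(n,q,[(np.round(r['location'],4).tolist(),round(r['conf'],2)) for r in models.pinpoint(n,q)][:2], {'cap_mid':p+R@(CAP-[0,0,.012]),'spindle_tip':v[:3]+.046*F[:,2],'lever_hub':v[:3]}[q].round(4))
```

```text
t 27.4667 q [-0.165  0.452 -0.116  0.875  0.443  0.17 ] p [0.6717 0.0274 0.1648] F [ 0.9  0.1 -0.2] w 0.304 tz [ 0.184  0.404 -0.896] ty [0.259 0.86  0.441] az 73.2
[-0.0011 -0.0026  0.0696]
top cap_mid [([0.6695, 0.0233, 0.1687], 0.58)] [0.6708 0.0256 0.1689]
top spindle_tip [([0.6738, 0.0391, 0.1377], 0.5)] [0.6753 0.0378 0.1357]
top lever_hub [([0.6423, 0.0558, 0.1145], 0.69), ([0.6815, 0.055, 0.1016], 0.56)] [0.6836 0.0553 0.094 ]
scene cap_mid [([0.5972, 0.0532, 0.132], 0.44), ([0.6669, 0.0231, 0.1643], 0.43)] [0.6708 0.0256 0.1689]
scene spindle_tip [([0.6758, 0.0351, 0.1372], 0.38)] [0.6753 0.0378 0.1357]
scene lever_hub [([0.6837, 0.0505, 0.0966], 0.64)] [0.6836 0.0553 0.094 ]
```

View pics/top8c.png

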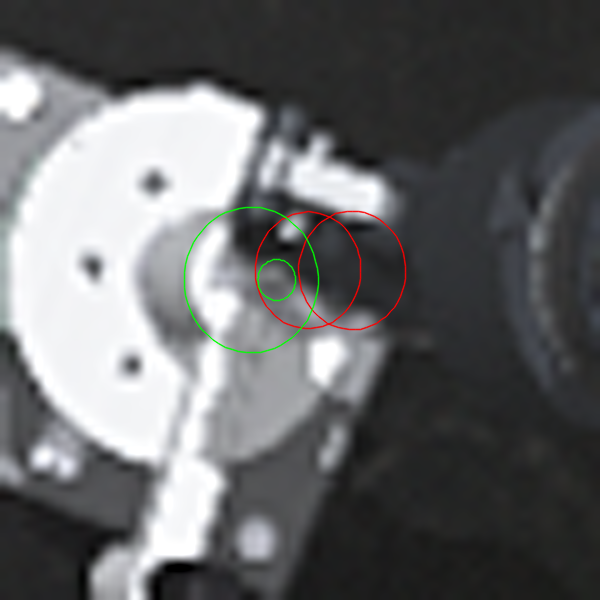

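View pics/scene8c.png

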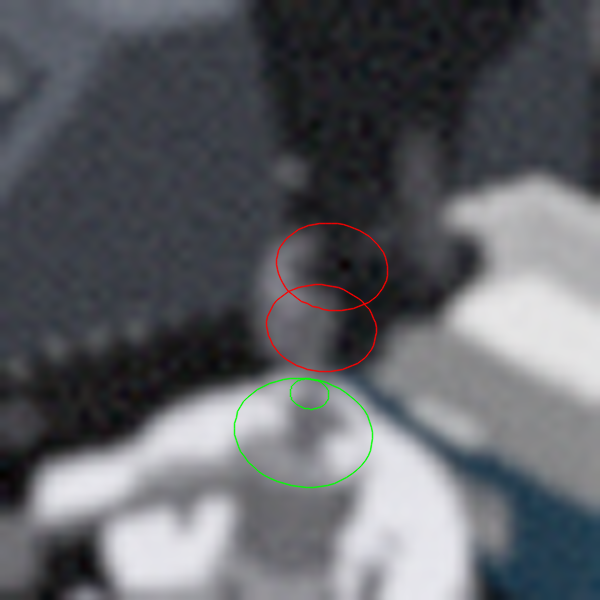

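Run:
```python
from tgt import *
CAP=np.array([.002,0,.0074]); movehub([.0003,.001,.052],hub=CAP,n=3)
```

```text
now [ 0.0004 -0.002   0.0695]
[[[0.0,-0.002,0.01],0.0,-1],[[0.0,-0.002,0.009],0.0,-1],[[0.0,-0.002,0.01],0.0,-1],[[0,0,0],0,-1],[[0,0,0],0,-1],[[0,0,0],0,-1]]
end [0.6743 0.0309 0.1473] yaw_y 73.2 rows 6
```

apply_moves([
  [[0,-0.002,0.01],0,-1],
  [[0,-0.002,0.009],0,-1],
  [[0,-0.002,0.01],0,-1],
  [[0,0,0],0,-1],
  [[0,0,0],0,-1],
])

```text
time_s: 28.28
tool_pos: [0.6739, 0.031, 0.1452]
tcp_rot: [[-0.948, 0.26, 0.182], [0.313, 0.86, 0.404], [-0.052, 0.44, -0.897]]
ft_force: [-0.8, -0.9, -0.6]
width: 0.302
```

Run:
```python
from tgt import *
st();CAP=np.array([.002,0,.0074]); movehub([.0003,.001,.040],hub=CAP,n=4)
snap('scene','s9.png'); snap('top','t9.png')
b=cv2.imread('pics/s9.png')[190:240,315:375]; cv2.imwrite('pics/s9c.png',cv2.resize(b,None,fx=12,fy=12,interpolation=2))
```

```text
t 28.2833 q [-0.158  0.47  -0.141  0.831  0.441  0.178] p [0.6739 0.031  0.1452] F [-0.8 -0.9 -0.6] w 0.302 tz [ 0.182  0.404 -0.897] ty [0.26 0.86 0.44] az 73.2
now [0.0004 0.0021 0.0501]
[[[0.0,0.0,0.004],0.0,-1],[[0.0,0.0,0.004],0.0,-1],[[0.0,0.001,0.004],0.0,-1],[[0.0,0.0,0.005],0.0,-1],[[0,0,0],0,-1],[[0,0,0],0,-1],[[0,0,0],0,-1]]
end [0.6759 0.0356 0.1364] yaw_y 73.2 rows 7
```

View pics/s9c.png

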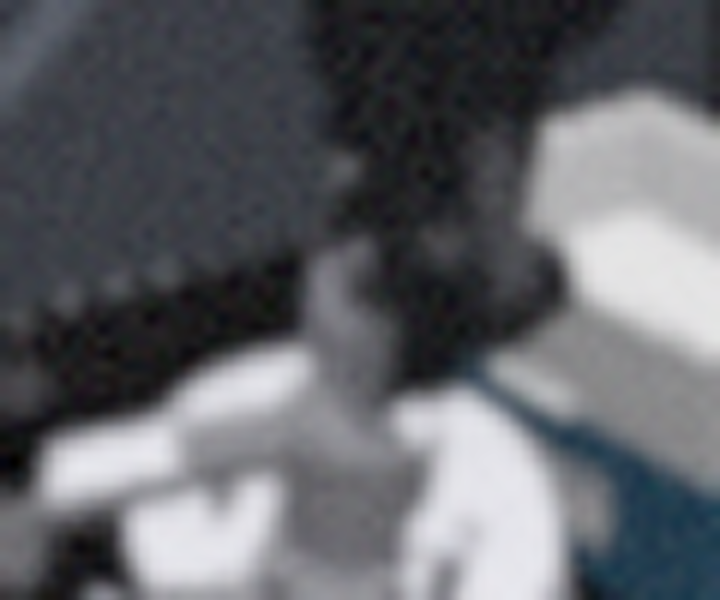

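apply_moves([
  [[0,0,0.004],0,-1],
  [[0,0,0.004],0,-1],
  [[0,0.001,0.004],0,-1],
  [[0,0,0.005],0,-1],
  [[0,0,0],0,-1],
  [[0,0,0],0,-1],
])

```text
time_s: 28.88
tool_pos: [0.6773, 0.0357, 0.1375]
tcp_rot: [[-0.948, 0.258, 0.185], [0.313, 0.86, 0.404], [-0.055, 0.441, -0.896]]
ft_force: [4.0, 1.9, -0.6]
width: 0.302
```

Run:
```python
from tgt import *
st();CAP=np.array([.002,0,.0074]); movehub([.0003,.001,.031],hub=CAP,n=4)
```

```text
t 28.8833 q [-0.15   0.478 -0.15   0.807  0.441  0.186] p [0.6773 0.0357 0.1375] F [ 4.   1.9 -0.6] w 0.302 tz [ 0.185  0.404 -0.896] ty [0.258 0.86  0.441] az 73.3
now [-0.0007  0.0003  0.0407]
[[[0.0,0.0,0.004],0.0,-1],[[0.001,0.0,0.004],0.0,-1],[[0.0,-0.001,0.004],0.0,-1],[[0.001,0.0,0.004],0.0,-1],[[0,0,0],0,-1],[[0,0,0],0,-1],[[0,0,0],0,-1]]
end [0.6778 0.0394 0.1286] yaw_y 73.3 rows 7
```

apply_moves([
  [[0,0,0.004],0,-1],
  [[0.001,0,0.004],0,-1],
  [[0,0,0.004],0,-1],
  [[0,0,0.003],0,-1],
  [[0,0,0],0,-1],
  [[0,0,0],0,-1],
])

```text
time_s: 29.38
tool_pos: [0.6794, 0.0386, 0.1319]
tcp_rot: [[-0.948, 0.258, 0.189], [0.314, 0.86, 0.403], [-0.058, 0.441, -0.896]]
ft_force: [1.3, -2.9, 9.2]
width: 0.31
```

Run:
```python
from tgt import *
st();CAP=np.array([.002,0,.0074]); movehub([.0003,.001,.031],hub=CAP,n=4)
```

```text
t 29.3833 q [-0.145  0.482 -0.16   0.787  0.44   0.193] p [0.6794 0.0386 0.1319] F [ 1.3 -2.9  9.2] w 0.31 tz [ 0.189  0.403 -0.896] ty [0.258 0.86  0.441] az 73.3
now [-0.0013 -0.0006  0.0341]
[[[0.001,-0.001,0.001],0.0,-1],[[0.001,0.0,0.001],0.0,-1],[[0.001,-0.001,0.002],0.0,-1],[[0.0,0.0,0.001],0.0,-1],[[0,0,0],0,-1],[[0,0,0],0,-1],[[0,0,0],0,-1]]
end [0.6779 0.0393 0.1285] yaw_y 73.3 rows 7
```

Contact near the expected height; push on a bit to seat.

apply_moves([
  [[0.001,-0.001,0.003],0,-1],
  [[0,0,0.003],0,-1],
  [[0,0,0],0,-1],
  [[0,0,0],0,-1],
])

```text
time_s: 29.72
tool_pos: [0.6803, 0.0386, 0.1315]
tcp_rot: [[-0.947, 0.258, 0.193], [0.316, 0.859, 0.402], [-0.062, 0.442, -0.895]]
ft_force: [-4.5, -9.2, 23.8]
width: 0.306
```

Run:
```python
from tgt import *
st();CAP=np.array([.002,0,.0074]); o,F,R=hubstate(CAP); print(o.round(4))
```

```text
t 29.7167 q [-0.145  0.481 -0.163  0.78   0.44   0.195] p [0.6803 0.0386 0.1315] F [-4.5 -9.2 23.8] w 0.306 tz [ 0.193  0.402 -0.895] ty [0.258 0.859 0.442] az 73.3
[-0.0023 -0.0008  0.0336]
```

apply_moves([
  [[0,0,-0.002],0,-1],
  [[0,0,0],0,0],
  [[0,0,0],0,1],
  [[0,0,0],0,1],
  [[0,0,-0.03],0,1],
  [[0,0,-0.06],0,1],
  [[0,0,-0.065],0,1],
  [[0,0,-0.065],0,1],
  [[0,0,0],0,1],
])

```text
time_s: 30.47
tool_pos: [0.6547, -0.0157, 0.2516]
tcp_rot: [[-0.947, 0.258, 0.192], [0.315, 0.86, 0.401], [-0.062, 0.44, -0.896]]
ft_force: [0.5, -0.0, 1.7]
width: 1.004
```

Run:
```python
from tgt import *
st()
v=np.load('v.npy'); F=rot(frame(v[3]),.13)
for n in('top','scene'):
    snap(n,n+'10.png')
    for q,o in(('cap_mid',[0,0,.042]),('lever_hub',[0,0,0]),('lever_knob',[.08,0,.048])): print(n,q,[(np.round(r['location'],4).tolist(),round(r['conf'],2)) for r in models.pinpoint(n,q)][:2],(v[:3]+F@o).round(4))
a=cv2.imread('pics/top10.png')[160:230,275:355];b=cv2.imread('pics/scene10.png')[185:255,305:385]
cv2.imwrite('pics/t10c.png',cv2.resize(a,None,fx=8,fy=8,interpolation=2));cv2.imwrite('pics/s10c.png',cv2.resize(b,None,fx=8,fy=8,interpolation=2))
```

```text
t 30.4667 q [-0.239  0.392  0.02   1.097  0.45   0.092] p [ 0.6547 -0.0157  0.2516] F [ 0.5 -0.   1.7] w 1.004 tz [ 0.192  0.401 -0.896] ty [0.258 0.86  0.44 ] az 73.3
top cap_mid [([0.6781, 0.0358, 0.138], 0.7)] [0.676  0.0393 0.132 ]
top lever_hub [([0.682, 0.0582, 0.0971], 0.8)] [0.6836 0.0553 0.094 ]
top lever_knob [([0.5949, 0.0547, 0.1322], 0.82)] [0.5992 0.0624 0.1331]
scene cap_mid [([0.6731, 0.0342, 0.1341], 0.68), ([0.6588, 0.2978, 0.0014], 0.46)] [0.676  0.0393 0.132 ]
scene lever_hub [([0.6865, 0.0517, 0.0975], 0.65)] [0.6836 0.0553 0.094 ]
scene lever_knob [([0.5924, 0.0504, 0.1276], 0.94)] [0.5992 0.0624 0.1331]
```

View pics/t10c.png

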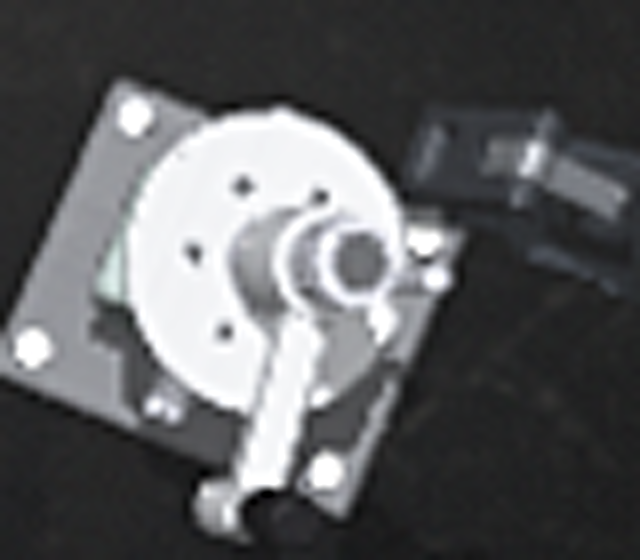

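View pics/s10c.png

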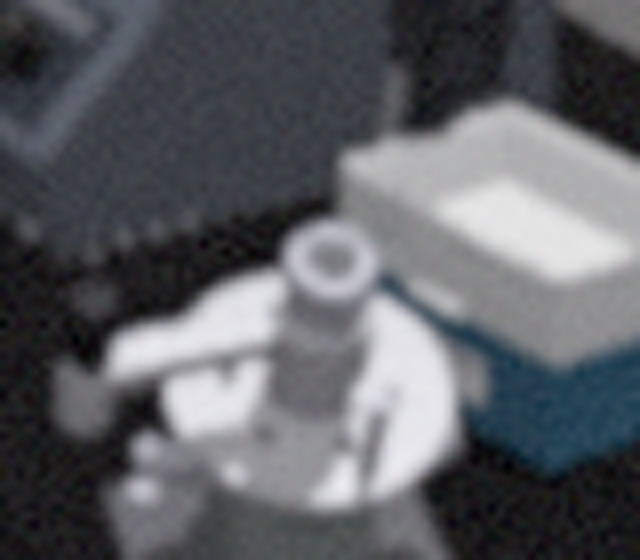

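Run:
```python
from tgt import *
v=np.load('v.npy'); F=frame(v[3]); t=np.linspace(0,2*np.pi,60)
ims=[]
for n,box,sc in(('top',(298,180,333,205),11),('scene',(330,205,365,240),11)):
    im=cv2.imread(f'pics/{n}10.png'); x0,y0,x1,y1=box
    raw=cv2.resize(im[y0:y1,x0:x1],None,fx=sc,fy=sc,interpolation=cv2.INTER_CUBIC); im=raw.copy()
    def L(P,c):
        q=((proj(n,P)-[x0,y0]+.5)*sc).astype(np.int32); cv2.polylines(im,[q],False,c,1,cv2.LINE_AA)
    S=v[:3]+F@[.0005,.001,.0]
    for r,z,c in((.014,.055,(0,0,255)),(.014,.03,(0,0,255)),(.018,.03,(0,255,0)),(.018,0,(0,255,0)),(.014,.059,(255,0,255))): L(S+np.stack([r*np.cos(t),r*np.sin(t),0*t+z],1)@F.T,c)
    cv2.imwrite(f'pics/{n}10o.png',np.hstack([raw,im]))
```

```text
(no output)
```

View pics/top10o.png

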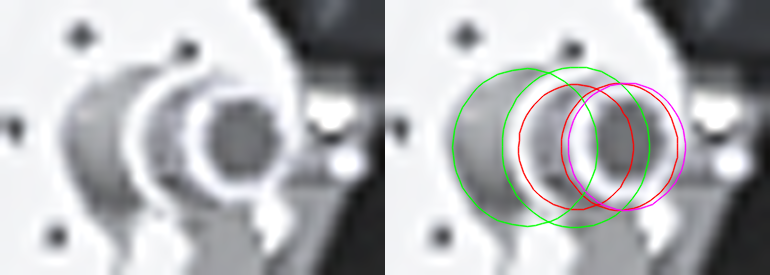

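View pics/scene10o.png

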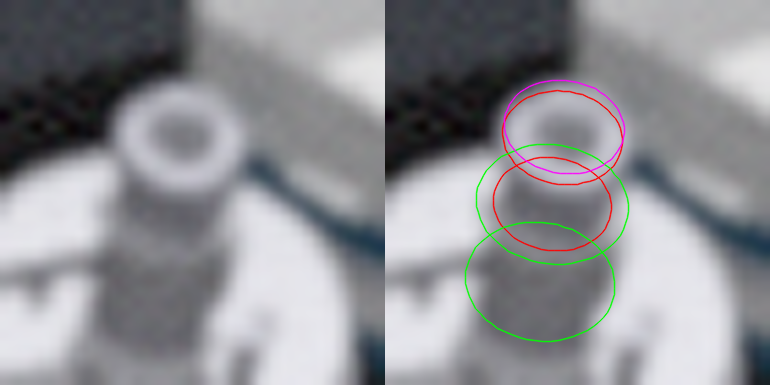

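Run:
```python
from tgt import *
movehub([.0005,.001,.075],hub=np.zeros(3),n=5)
```

```text
now [-0.0003  0.0049  0.1667]
[[[0.0,0.001,0.031],0.0,-1],[[0.0,0.001,0.03],0.0,-1],[[0.0,0.0,0.031],0.0,-1],[[0.0,0.001,0.03],0.0,-1],[[-0.001,0.0,0.031],0.0,-1],[[0,0,0],0,-1],[[0,0,0],0,-1],[[0,0,0],0,-1]]
end [0.6695 0.0259 0.1615] yaw_y 73.1 rows 8
```

apply_moves([
  [[0,0,0],0,-1],
  [[0,0,0],0,-1],
  [[0,0,0],0,-1],
  [[0,0.001,0.031],0,-1],
  [[0,0.001,0.03],0,-1],
  [[0,0,0.031],0,-1],
  [[0,0.001,0.03],0,-1],
  [[-0.001,0,0.031],0,-1],
  [[0,0,0],0,-1],
  [[0,0,0],0,-1],
])

```text
time_s: 31.7
tool_pos: [0.6699, 0.0255, 0.1627]
tcp_rot: [[-0.948, 0.26, 0.181], [0.313, 0.86, 0.404], [-0.051, 0.44, -0.897]]
ft_force: [0.3, 0.6, 0.6]
width: 0.002
```

Run:
```python
from tgt import *
st(); movehub([.0005,.001,.054],hub=np.zeros(3),n=6)
```

```text
t 31.7 q [-0.168  0.454 -0.119  0.875  0.443  0.166] p [0.6699 0.0255 0.1627] F [0.3 0.6 0.6] w 0.002 tz [ 0.181  0.404 -0.897] ty [0.26 0.86 0.44] az 73.2
now [-0.0003  0.0008  0.0761]
[[[0.0,0.0,0.006],0.0,-1],[[0.0,0.0,0.006],0.0,-1],[[0.0,0.0,0.006],0.0,-1],[[0.0,0.0,0.006],0.0,-1],[[0.001,-0.001,0.006],0.0,-1],[[0.0,0.0,0.007],0.0,-1],[[0,0,0],0,-1],[[0,0,0],0,-1],[[0,0,0],0,-1]]
end [0.6732 0.0341 0.1425] yaw_y 73.2 rows 9
```

apply_moves([
  [[0,0,0.006],0,-1],
  [[0,0,0.006],0,-1],
  [[0,0,0.006],0,-1],
  [[0,0,0.006],0,-1],
  [[0,0,0.006],0,-1],
  [[0,0,0.003],0,-1],
  [[0,0,0],0,-1],
  [[0,0,0],0,-1],
])

```text
time_s: 32.37
tool_pos: [0.6755, 0.0327, 0.1471]
tcp_rot: [[-0.948, 0.259, 0.186], [0.314, 0.86, 0.403], [-0.056, 0.441, -0.896]]
ft_force: [0.7, -1.4, 4.4]
width: 0.001
```

Run:
```python
from tgt import *
st(); o,_,_=hubstate(np.zeros(3)); print(o.round(4))
```

```text
t 32.3667 q [-0.155  0.468 -0.14   0.828  0.441  0.182] p [0.6755 0.0327 0.1471] F [ 0.7 -1.4  4.4] w 0.001 tz [ 0.186  0.403 -0.896] ty [0.259 0.86  0.441] az 73.3
[-0.0023 -0.0008  0.0582]
```

apply_moves([
  [[0.002,0,0.003],0,-1],
  [[0.001,0,0.003],0,-1],
  [[0,0,0],0,-1],
  [[0,0,0],0,-1],
])

```text
time_s: 32.7
tool_pos: [0.6765, 0.0332, 0.1469]
tcp_rot: [[-0.947, 0.257, 0.192], [0.315, 0.86, 0.401], [-0.062, 0.441, -0.896]]
ft_force: [-3.3, -6.9, 15.9]
width: -0.001
```

Run:
```python
from tgt import *
st(); o,_,_=hubstate(np.zeros(3)); print(o.round(4))
```

```text
t 32.7 q [-0.154  0.465 -0.146  0.818  0.44   0.185] p [0.6765 0.0332 0.1469] F [-3.3 -6.9 15.9] w -0.001 tz [ 0.192  0.401 -0.896] ty [0.257 0.86  0.441] az 73.3
[-0.003  -0.0015  0.0577]
```

apply_moves([
  [[0,0,-0.02],0,-1],
  [[0,0,-0.05],0,-1],
  [[0,0,0],0,-1],
  [[0,0,0],0,-1],
])

```text
time_s: 33.03
tool_pos: [0.6664, 0.0175, 0.1816]
tcp_rot: [[-0.948, 0.259, 0.187], [0.314, 0.86, 0.403], [-0.056, 0.44, -0.896]]
ft_force: [0.5, 0.9, -0.3]
width: -0.002
```

```bash
cat > sw.py <<'E'
from tgt import *
def theta(n):
    vision.snapshot(n); v=np.load('v.npy');F=frame(v[3]); S=v[:3]+F@[.0005,.001,.0027]
    o=[]
    for q in('lever_knob','lever_arm'):
        for r in models.pinpoint(n,q)[:1]:
            l=F.T@(np.array(r['location'])-S); o.append((q,round(r['conf'],2),l.round(4).tolist(),round(float(np.arctan2(l[1],l[0])),3)))
    return o
def sweep(th0,th1,n,r=.057,y=-.0215,d=.010,y1=None):
    s=readout.read_state(); p=np.array(s['tool_pos']);R=np.array(s['tcp_rot']);v=np.load('v.npy');F=frame(v[3]); S=v[:3]+F@[.0005,.001,.0027]
    rows=[]; M=R.T@np.stack([rot(F,th0)[:,0],-rot(F,th0)[:,1],-F[:,2]],1); print('yaw err',np.arctan2(M[1,0],M[0,0]))
    y1=y if y1 is None else y1
    for i in range(1,n+1):
        th=th0+(th1-th0)*i/n; G=S+rot(F,th)@[r,y+(y1-y)*i/n,d]
        f=np.round(R.T@(G-p)/.6,3)+0.; p=p+R@f*.6; t=round(-(th1-th0)/n/2,3); R=R@cv2.Rodrigues(np.array([0,0,2*t]))[0]
        rows.append([f.tolist(),t,-1])
    print(str(rows).replace(' ','')); return p,R
E
python3 - <<'E'
from sw import *
st(); print(theta('top'),theta('scene'))
v=np.load('v.npy');F=frame(v[3]);R=np.array(readout.read_state()['tcp_rot']);l=F.T@R[:,0]; print('tool yaw theta',np.arctan2(l[1],l[0]))
E
```

```text
t 33.0333 q [-0.182  0.435 -0.098  0.915  0.444  0.153] p [0.6664 0.0175 0.1816] F [ 0.5  0.9 -0.3] w -0.002 tz [ 0.187  0.403 -0.896] ty [0.259 0.86  0.44 ] az 73.2
[('lever_knob', 0.75, [0.0822, 0.0198, 0.0468], 0.236)] [('lever_knob', 0.93, [0.0805, 0.0195, 0.0494], 0.238), ('lever_arm', 0.76, [0.0366, 0.0069, 0.0238], 0.185)]
tool yaw theta 0.1322839664113271
```

Run:
```python
from sw import *
v=np.load('v.npy');F=frame(v[3]); S=v[:3]+F@[.0005,.001,.0027]; G=rot(F,.235)
e=plan(S+G@[.057,-.036,.092],-.10,grip=-1,n=3); plan(S+G@[.057,-.036,.010],0,grip=-1,n=4,start=e,settle=2)
```

```text
[[[0.033,0.017,0.0],-0.017,-1],[[0.033,0.018,0.001],-0.017,-1],[[0.031,0.019,0.0],-0.016,-1]]
end [0.6167 0.0636 0.1886] yaw_y 79.5 rows 3
[[[0.0,-0.001,0.034],0.0,-1],[[0.0,-0.001,0.034],0.0,-1],[[0.0,-0.001,0.034],0.0,-1],[[0.0,0.0,0.035],0.0,-1],[[0,0,0],0,-1],[[0,0,0],0,-1]]
end [0.6313 0.0951 0.1141] yaw_y 79.5 rows 6
```

apply_moves([
  [[0.033,0.017,0],-0.017,-1],
  [[0.033,0.018,0.001],-0.017,-1],
  [[0.031,0.019,0],-0.016,-1],
  [[0,0,0],0,-1],
  [[0,0,0.034],0,-1],
  [[0,-0.001,0.034],0,-1],
  [[0,-0.001,0.034],0,-1],
  [[0,0,0.035],0,-1],
  [[0,0,0],0,-1],
  [[0,0,0],0,-1],
])

```text
time_s: 34.17
tool_pos: [0.6312, 0.0955, 0.1141]
tcp_rot: [[-0.97, 0.165, 0.18], [0.225, 0.887, 0.404], [-0.094, 0.432, -0.897]]
ft_force: [-0.3, 0.7, 0.6]
width: -0.0
```

Run:
```python
from sw import *
st()
v=np.load('v.npy');F=frame(v[3]); S=v[:3]+F@[.0005,.001,.0027]; G=rot(F,.235)
print('in lever frame',(G.T@(np.array(readout.read_state()['tool_pos'])-S)).round(4))
snap('top','t11.png');snap('scene','s11.png')
a=cv2.imread('pics/t11.png')[160:230,275:355];b=cv2.imread('pics/s11.png')[185:255,305:385]
cv2.imwrite('pics/m11.png',cv2.resize(np.hstack([a,b]),None,fx=5,fy=5,interpolation=2))
sweep(.235,.7,5,y=-.030,y1=-.0215)
```

```text
t 34.1667 q [-0.059  0.415 -0.329  0.655  0.426  0.186] p [0.6312 0.0955 0.1141] F [-0.3  0.7  0.6] w -0.0 tz [ 0.18   0.404 -0.897] ty [0.165 0.887 0.432] az 79.5
in lever frame [ 0.0571 -0.0364  0.0097]
yaw err -0.0020435775662295892
[[[0.007,-0.024,0.002],-0.046,-1],[[0.004,-0.012,0.0],-0.046,-1],[[0.003,-0.012,0.0],-0.046,-1],[[0.003,-0.011,-0.001],-0.046,-1],[[0.003,-0.012,0.0],-0.046,-1]]
```

View pics/m11.png

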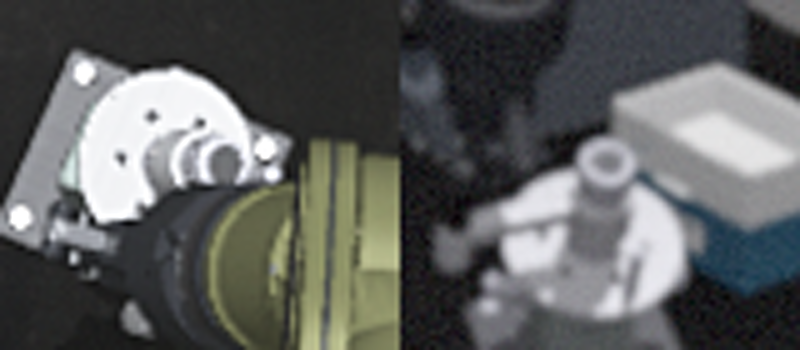

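apply_moves([
  [[0.007,-0.024,0.002],-0.046,-1],
  [[0.004,-0.012,0],-0.046,-1],
  [[0.003,-0.012,0],-0.046,-1],
  [[0.003,-0.012,-0.001],-0.046,-1],
  [[0.003,-0.012,0],-0.046,-1],
  [[0,0,0],0,-1],
])

```text
time_s: 34.77
tool_pos: [0.6211, 0.0565, 0.097]
tcp_rot: [[-0.94, -0.285, 0.186], [-0.191, 0.895, 0.404], [-0.282, 0.344, -0.896]]
ft_force: [-0.5, 1.9, -0.0]
width: 0.001
```

Run:
```python
from sw import *
st(); print(theta('top'),theta('scene'))
sweep(.7,1.56,10,y=-.0215)
```

```text
t 34.7667 q [-0.129  0.425 -0.365  0.634  0.438 -0.349] p [0.6211 0.0565 0.097 ] F [-0.5  1.9 -0. ] w 0.001 tz [ 0.186  0.404 -0.896] ty [-0.285  0.895  0.344] az 107.6
[('lever_arm', 0.49, [0.029, 0.0253, 0.0249], 0.717)] [('lever_knob', 0.82, [0.0632, 0.0556, 0.05], 0.722), ('lever_arm', 0.57, [0.0272, 0.0241, 0.0215], 0.726)]
yaw err -0.007519557669343431
[[[0.002,-0.008,0.0],-0.043,-1],[[0.003,-0.008,-0.001],-0.043,-1],[[0.003,-0.009,0.0],-0.043,-1],[[0.002,-0.008,0.0],-0.043,-1],[[0.003,-0.008,0.0],-0.043,-1],[[0.003,-0.008,0.0],-0.043,-1],[[0.002,-0.009,-0.001],-0.043,-1],[[0.003,-0.008,0.0],-0.043,-1],[[0.003,-0.008,0.0],-0.043,-1],[[0.002,-0.009,0.0],-0.043,-1]]
```

apply_moves([
  [[0.002,-0.008,0],-0.043,-1],
  [[0.003,-0.008,-0.001],-0.043,-1],
  [[0.003,-0.009,0],-0.043,-1],
  [[0.002,-0.008,0],-0.043,-1],
  [[0.003,-0.008,0],-0.043,-1],
  [[0.003,-0.008,0],-0.043,-1],
  [[0.002,-0.009,-0.001],-0.043,-1],
  [[0.003,-0.008,0],-0.043,-1],
  [[0,0,0],0,-1],
  [[0,0,0],0,-1],
])

```text
time_s: 35.9
tool_pos: [0.6314, 0.0211, 0.0826]
tcp_rot: [[-0.549, -0.816, 0.184], [-0.714, 0.571, 0.404], [-0.435, 0.091, -0.896]]
ft_force: [0.2, 2.7, 0.0]
width: 0.003
```

Run:
```python
from sw import *
st(); print(theta('top'),theta('scene'))
sweep(1.4,1.56,3,y=-.0215)
```

```text
t 35.9 q [-0.187  0.469 -0.331  0.654  0.446 -1.099] p [0.6314 0.0211 0.0826] F [0.2 2.7 0. ] w 0.003 tz [ 0.184  0.404 -0.896] ty [-0.816  0.571  0.091] az 145.0
[('lever_knob', 0.46, [0.0158, 0.0783, 0.0512], 1.371), ('lever_arm', 0.65, [0.0087, 0.0355, 0.0228], 1.332)] [('lever_knob', 0.68, [0.0169, 0.08, 0.0475], 1.363), ('lever_arm', 0.62, [0.0067, 0.0364, 0.0185], 1.388)]
yaw err -0.01937228260652659
[[[0.002,-0.007,-0.001],-0.027,-1],[[0.001,-0.005,0.0],-0.027,-1],[[0.002,-0.006,0.0],-0.027,-1]]
```

apply_moves([
  [[0.002,-0.007,0],-0.027,-1],
  [[0.001,-0.006,0],-0.027,-1],
  [[0.002,-0.006,0],-0.027,-1],
  [[0,0,0],0,-1],
  [[0,0,0],0,-1],
])

```text
time_s: 36.62
tool_pos: [0.6389, 0.0127, 0.0803]
tcp_rot: [[-0.41, -0.894, 0.183], [-0.797, 0.448, 0.404], [-0.443, 0.02, -0.896]]
ft_force: [0.6, 4.1, -0.1]
width: -0.003
```

Run:
```python
from sw import *
st(); print(theta('top'),theta('scene'))
sweep(1.56,1.64,2,y=-.0215)
```

```text
t 36.6167 q [-0.199  0.485 -0.307  0.667  0.447 -1.275] p [0.6389 0.0127 0.0803] F [ 0.6  4.1 -0.1] w -0.003 tz [ 0.183  0.404 -0.896] ty [-0.894  0.448  0.02 ] az 153.4
[('lever_knob', 0.65, [0.0025, 0.0801, 0.0469], 1.54), ('lever_arm', 0.71, [-0.0013, 0.0392, 0.0246], 1.603)] [('lever_knob', 0.62, [0.0035, 0.0827, 0.0488], 1.529), ('lever_arm', 0.5, [-0.0001, 0.0369, 0.0242], 1.573)]
yaw err -0.017491063043980987
[[[0.001,-0.003,-0.001],-0.02,-1],[[0.001,-0.004,0.0],-0.02,-1]]
```

apply_moves([
  [[0.001,-0.004,0],-0.01,-1],
  [[0.001,-0.004,0],-0.01,-1],
  [[0,0,0],0,-1],
  [[0,0,0],0,-1],
])

```text
time_s: 37.25
tool_pos: [0.6426, 0.01, 0.0796]
tcp_rot: [[-0.371, -0.91, 0.182], [-0.815, 0.414, 0.405], [-0.444, 0.002, -0.896]]
ft_force: [-0.4, 6.2, -0.9]
width: -0.002
```

Run:
```python
from sw import *
st(); print(theta('top'),theta('scene'))
snap('top','t12.png');snap('scene','s12.png')
a=cv2.imread('pics/t12.png')[160:230,275:355];b=cv2.imread('pics/s12.png')[185:255,305:385]
cv2.imwrite('pics/m12.png',cv2.resize(np.hstack([a,b]),None,fx=5,fy=5,interpolation=2))
```

```text
t 37.25 q [-0.202  0.493 -0.296  0.674  0.448 -1.321] p [0.6426 0.01   0.0796] F [-0.4  6.2 -0.9] w -0.002 tz [ 0.182  0.405 -0.896] ty [-0.91   0.414  0.002] az 155.6
[('lever_knob', 0.76, [-0.0056, 0.0788, 0.0475], 1.642), ('lever_arm', 0.53, [0.0, 0.0369, 0.0232], 1.571)] [('lever_knob', 0.5, [-0.0006, 0.083, 0.0494], 1.578), ('lever_arm', 0.45, [-0.0047, 0.0369, 0.0218], 1.697)]
```

View pics/m12.png

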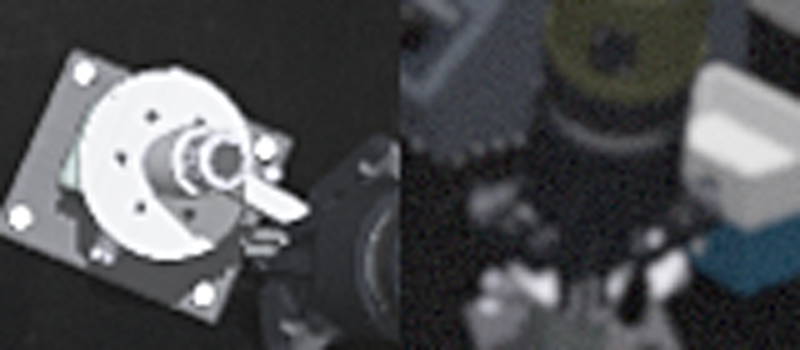

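apply_moves([
  [[0.001,-0.005,0],-0.012,-1],
  [[0.001,-0.004,0],-0.01,-1],
  [[0,0,0],0,-1],
  [[0,0,0],0,-1],
])

```text
time_s: 37.98
tool_pos: [0.6446, 0.0084, 0.0788]
tcp_rot: [[-0.332, -0.926, 0.178], [-0.832, 0.377, 0.408], [-0.445, -0.012, -0.896]]
ft_force: [-5.1, 7.6, 2.3]
width: 0.0
```

Run:
```python
from sw import *
st(); print(theta('top'),theta('scene'))
```

```text
t 37.9833 q [-0.205  0.5   -0.285  0.684  0.451 -1.369] p [0.6446 0.0084 0.0788] F [-5.1  7.6  2.3] w 0.0 tz [ 0.178  0.408 -0.896] ty [-0.926  0.377 -0.012] az 157.9
[('lever_knob', 0.62, [-0.0066, 0.0817, 0.0458], 1.651), ('lever_arm', 0.62, [-0.0037, 0.0361, 0.026], 1.674)] [('lever_knob', 0.48, [-0.0065, 0.0826, 0.049], 1.649), ('lever_arm', 0.44, [-0.0057, 0.0382, 0.0241], 1.719)]
```

apply_moves([
  [[0,-0.004,0],0,-1],
  [[0,0,0],0,-1],
  [[0,0,0],0,-1],
])

```text
time_s: 38.53
tool_pos: [0.6448, 0.0083, 0.0786]
tcp_rot: [[-0.334, -0.926, 0.175], [-0.831, 0.377, 0.409], [-0.445, -0.008, -0.895]]
ft_force: [-8.8, 9.0, 4.9]
width: -0.0
```

Run:
```python
from sw import *
st(); print(theta('top'),theta('scene'))
```

```text
t 38.5333 q [-0.206  0.503 -0.28   0.69   0.452 -1.37 ] p [0.6448 0.0083 0.0786] F [-8.8  9.   4.9] w -0.0 tz [ 0.175  0.409 -0.895] ty [-0.926  0.377 -0.008] az 157.9
[('lever_knob', 0.73, [-0.0029, 0.0828, 0.046], 1.606), ('lever_arm', 0.62, [-0.0046, 0.0385, 0.0239], 1.689)] [('lever_knob', 0.6, [-0.0044, 0.0839, 0.0462], 1.623), ('lever_arm', 0.42, [-0.0071, 0.0375, 0.0218], 1.757)]
```

apply_moves([
  [[0,0.012,0],0,-1],
  [[0,0.025,0],0,-1],
  [[0,0.02,-0.02],0,-1],
  [[0,0,-0.06],0,-1],
  [[0,0,-0.065],0,-1],
  [[0,0,-0.065],0,-1],
  [[0,0,-0.065],0,-1],
  [[0.02,0,-0.06],0,-1],
  [[0.03,0,-0.05],0,-1],
  [[0,0,0],0,-1],
  [[0,0,0],0,-1],
])

```text
time_s: 39.75
tool_pos: [0.5668, -0.1031, 0.2741]
tcp_rot: [[-0.333, -0.924, 0.189], [-0.834, 0.382, 0.399], [-0.441, -0.024, -0.897]]
ft_force: [0.2, 0.1, -0.1]
width: 0.001
```

Run:
```python
from sw import *
st(); print(theta('top'),theta('scene'))
v=np.load('v.npy');F=frame(v[3]); S=v[:3]+F@[.0005,.001,.0027]
for n in('top','scene'):
    snap(n,n+'13.png')
    for q in('cap_mid','lever_hub','bottle','timer','dish'):
        print(n,q,[(np.round(r['location'],4).tolist(),round(r['conf'],2),(F.T@(np.array(r['location'])-S)).round(4).tolist() if q in('cap_mid','lever_hub') else '') for r in models.pinpoint(n,q)][:1])
a=cv2.imread('pics/top13.png')[160:230,275:355];b=cv2.imread('pics/scene13.png')[185:255,305:385]
cv2.imwrite('pics/m13.png',cv2.resize(np.hstack([a,b]),None,fx=5,fy=5,interpolation=2))
```

```text
t 39.75 q [-0.428  0.309 -0.042  1.213  0.457 -1.611] p [ 0.5668 -0.1031  0.2741] F [ 0.2  0.1 -0.1] w 0.001 tz [ 0.189  0.399 -0.897] ty [-0.924  0.382 -0.024] az 157.5
[('lever_knob', 0.84, [-0.0014, 0.0818, 0.046], 1.588), ('lever_arm', 0.84, [0.0001, 0.0396, 0.0255], 1.567)] [('lever_knob', 0.69, [-0.003, 0.0845, 0.0477], 1.607), ('lever_arm', 0.76, [-0.0004, 0.0363, 0.019], 1.583)]
top cap_mid [([0.6793, 0.0313, 0.135], 0.67, [-0.0069, 0.003, 0.0444])]
top lever_hub [([0.6819, 0.0575, 0.0998], 0.85, [0.002, -0.0046, 0.0021])]
top bottle [([0.6599, 0.2973, -0.002], 0.83, '')]
top timer [([0.7081, -0.2346, 0.0023], 0.75, '')]
top dish [([0.6819, 0.058, 0.0998], 0.67, '')]
scene cap_mid [([0.6726, 0.036, 0.1331], 0.65, [0.0012, 0.0026, 0.0421])]
scene lever_hub [([0.6879, 0.0515, 0.099], 0.7, [-0.006, -0.0016, 0.0025])]
scene bottle [([0.6568, 0.2938, 0.0021], 0.81, '')]
scene timer [([0.7058, -0.2368, 0.001], 0.96, '')]
scene dish [([0.6042, -0.2268, -0.0013], 0.78, '')]
```

View pics/m13.png

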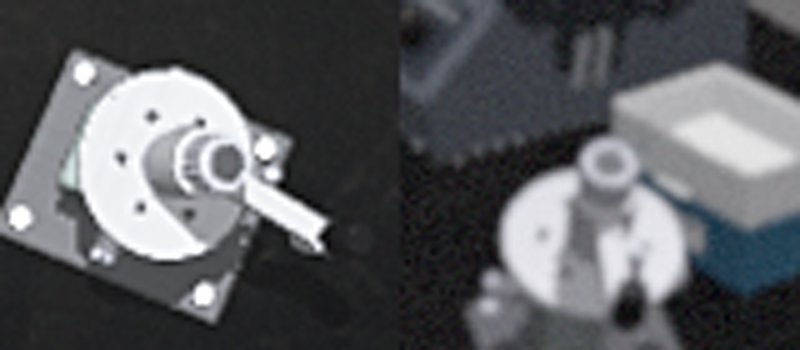

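View pics/top13.png

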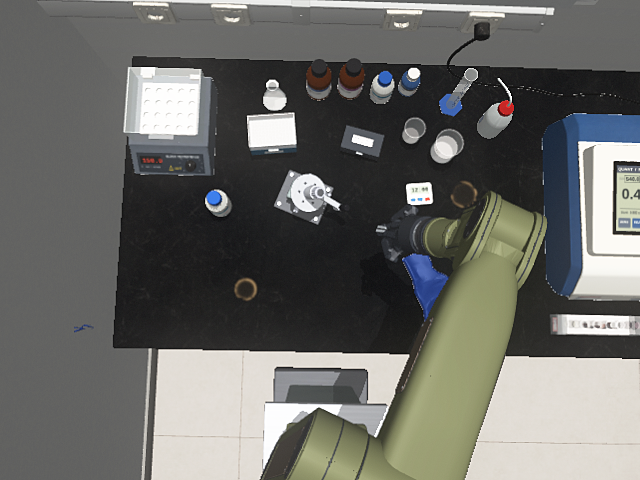

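```bash
python3 -c "
from cell import manip
print(manip.finish_job())"
```

```text
the job is handed in; nothing more can be done
None
```

The lever is on the splined shaft and home on the collar, the cap sits on its hub, and the lever rests at the stop. I handed the job in about 40 s into the 69 s limit; no verdict is reported.

**How it was done:**
- The moves offer no tilt command. I drove the wrist against joint 4's limit on the left side to tilt the tool about 25° onto the shaft axis. I brought it upright again the same way on the right side to pick up the cap, then tilted it once more.
- The lever was slid on until it stopped hard at about 40 N.
- The cap was put on by the gripper, then pressed on its top with the shut fingers.
- Last, the lever was swung round to the stop by pushing its arm from behind with the shut fingers.

**Last checks:**
- **Lever seating:** it stopped about 2.7 mm higher than my fitted collar height. The network's own collar estimates also lay 2.5 to 5.5 mm above my fit, so I read this as a calibration offset.
- **Cap seating:** it stopped under about 18 N, 55 mm above where the lever stopped, which is the seated height. The networks put the cap's centre 42 and 44 mm above the seat, against 42 expected.
- **Stop:** the last 2.4 mm commanded moved the tool only 0.2 mm. Afterwards the networks read the lever at 1.57 to 1.61 rad, not 1.5. I put that down to spline play and my estimate of which way the shaft leans.
- **Bystanders:** the bottle and timer were found within a few mm of their starting places in both pictures. The dish was confirmed in the scene picture; the top camera mistook the valve for it.
- **Other:** the forces I read after each move peaked at about 40 N at the wrist.

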